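# Fresh soap from the spring caddy

### The job

Put out fresh soap by the back door: draw the top bar out of the leaning spring caddy and then the one that rises in its place, and set one down flat in the green dish and the other flat in the slatted tray, inside the rims. Let the last bar rise to the top of the caddy and stay there. Set the bars down rather than dropping them, leave the dish and tray about where they stand, and do not disturb the other things on the ledge.

Things in the scene. Friction and masses are not known exactly. Their poses are not given: they have to be found in the camera images.
- caddy: Grey metal spring caddy, fixed: open box 66 x 105 (y) on a foot 160 x 125 x 10, leaning 30 deg to its front (-x). Origin under the foot's centre; x to its back, y level to its open end, z up. In this frame: stack axis n = (-0.5, 0, 0.866), normal to the bars' broad faces, the way the spring pushes; u = (0.866, 0, 0.5), across the bars' 54 mm width; bars' 92 mm length along y.
- slot (a point): Centre of the caddy's top place, where a raised bar's centre lies, 107 mm above the ledge. Axes as caddy. Two lips 4 mm thick lie over the bar's long edges (8 mm in) from y = -52 to -8 mm, with side walls (outer faces at u = -33.5 and 33.5 mm) and an end wall up to them; so the bar leaves only by sliding along +y, about 100 mm to clear the next bar. Play 1.5 mm.
- grip (a point): Point on the top place's centre line, 23 mm from slot along +y, half-way up the bar: a good place to take the bar by its two long sides. From y = -8 mm (from slot) to the open +y end the sides are bare; walls and end reach only to 2 mm below the bar's underside. Drawing the bar out takes under 10 N.
- lift (a joint): Travel of the spring lift along n, m: 0 with three bars in the caddy, 0.028 with two, 0.056 with one. The spring pushes with about 8 N at 0 and 6 N at 0.056; as the top bar leaves, the next rises 28 mm into the top place within half a second.
- bar_a_mid (a point): cream bar of soap, a slab 92 long (its y) x 54 wide (its x) x 28 thick (its z), rounded edges, about 0.12 kg. The point is its centre; z is normal to its broad faces. At the start it is in the top place of the caddy.
- bar_b_mid (a point): cream bar of soap, a slab 92 long (its y) x 54 wide (its x) x 28 thick (its z), rounded edges, about 0.12 kg. The point is its centre; z is normal to its broad faces. At the start it is second in the caddy.
- bar_c_mid (a point): cream bar of soap, a slab 92 long (its y) x 54 wide (its x) x 28 thick (its z), rounded edges, about 0.12 kg. The point is its centre; z is normal to its broad faces. At the start it is the lowest of the three in the caddy.
- dish_floor (a point): Green ceramic soap dish, loose, 0.4 kg, 92 (x) x 132 (y) outside, 19 high. The point is the centre of its flat inner floor, 12 mm above the ledge; the well is 76 (x) x 116 (y), its rim 8 mm wide and 7 mm above that floor. z up.
- rack_floor (a point): Dark wooden slatted soap tray, loose, 0.3 kg, of the same sizes: 92 (x) x 132 (y) outside, 19 high. The point is the centre of the top of its slats, 12 mm above the ledge; inside the rim 76 (x) x 116 (y), the rim 8 mm wide and 7 mm above the slats. z up.
- carabiner: Aluminium carabiner lying flat, 110 x 65 x 12, near the dish. Origin under its centre. To be left alone.
- bell: Chrome bicycle bell, dome 56 across, 40 high, with a short thumb lever at its +x side reaching 47 mm from the centre, near the slatted tray. Origin under its centre. To be left alone.
- case: Black plastic sunglasses case, 62 (x) x 160 (y) x 48, between robot and caddy. Origin under its centre. To be left alone.
- jar: Amber jar with a metal cap, 54 across, 85 high. Origin under its centre. To be left alone.
- torch: Aluminium torch standing on its head, 48 across, 140 high. Origin under its centre. To be left alone.
- spray: White plastic bottle, 56 across, 170 high. Origin under its centre. To be left alone.
There are look-alikes about, which are no part of the job. Several things look just like the part that bears dish_floor: the one meant starts farthest to the robot's left.

How it is judged:
By the outcome, as a careful person would: the job done as asked, in the order asked, and still so for the second after the job is handed in, with the robot touching nothing.
It also fails if it takes over 62 s, if anything falls off the work surface, if the arm or the gripper's body presses on something with over 40 N, if the wrist force passes 120 N, or if a joint passes its speed limit or range.

### The arm

A 6-joint arm with a two-finger parallel gripper is mounted at the origin on the work surface. World frame = base frame: x ahead of the robot, y to its left, z up, the work surface at z = 0. Lengths are in m, angles in rad, forces in N, time in s.
With the tool pointing down it reaches from about 0.25 to 0.775 m from the base axis. Payload 8.9 kg.
Tool frame: the origin (TCP) lies where the fingers leave the gripper's body, on its centre line; the fingertips stand 73 mm ahead of it and the grasp point (between the pads) lies ctrl.hold_point_z ahead of it (ctrl.hold_point_z is the distance from the TCP to the grasp point, in m); z points along the fingers, y is the direction in which the jaws open and shut (so a half turn about z gives the same grasp; the last joint's range is limited). The gripper opens to 85 mm and grips with 20 to 120 N. Pads are 22 mm wide; open, the fingers measure 114 mm over their backs; the gripper's body (76 mm by 85 mm) begins 54 mm behind the grasp point. The pads swing forward as they close: fully open they stand 13 mm farther back than shut.
Start: joints at [-1.461, 0.291, -0.153, 1.127, 0, 1.431], TCP at [0.129, -0.509, 0.304] pointing down, gripper open.
Joint ranges: [-2.52, 2.52], [-0.91, 1.74], [-1.3, 1.37], [-1.96, 2.02], [-1.52, 1.47], [-3.14, 3.14]. Speed limits (rad/s): [2.22, 2.22, 2.79, 3.14, 3.14, 3.14].

### API

Orientations are given as a 3x3 rotation matrix whose columns are the frame's x, y, z axes.
In Python, from workcell import ctrl, capture gives the robot as it stands.
- The arm moves only by the shell command python3 -m handwheel 'ROWS' [FORCE]. ROWS is JSON, a list of rows, each a list of 3 entries, a list of its own where there are three numbers: the closure, from 0 (fully open) to 1 (shut), then the shift along the tool's x, y, z in m, then the turn, a rotation vector about the tool's x, y, z in rad. A call has 1 to 20 rows; each row shifts and turns the pose as measured when the row begins, along the tool's axes as they then stand; what a row does not reach is not made up. A row lasts 1/12 s, in which the tool goes at most 41.7 mm and 7.16 degrees, less where a joint would pass 70% of its speed; a pose out of reach is approached as far as the arm can. A call is refused whole if a number of a shift passes 0.0417 or a number of a turn 0.125, either way. A call with a gripper value outside its range is refused whole. The fingers move at their own pace and stop on an object; FORCE is the grip in N (left out, the last holds). Time passes only in rows, so rows that do not move let the fingers close. It gives the time, the measured TCP pose, the force and the opening at its end, in the units of the state.
- ctrl.get_obs(): the state, without advancing time (a new reading comes with each control period).
- capture(name): name is "side" or "top"; returns a dict with "color" (384x512x3 uint8, red, green, blue), "fx", "fy", "cx", "cy" (pixels), "xyz" and "orientation" of the camera in the world. Camera axes: x right, y up, looking along -z (the intrinsics and any distortion apply to the point x, -y, -z); pixel columns grow to the right and rows downward; lengths in m; the calibration is good to about 2 mm. A picture is of the moment at which its call begins. There is no depth.
- ctrl.finish_job(): hands the job in, once; it reports no verdict.
The state is a dict: "t": time; "qpos": joint angles; "joint_vel": joint speeds; "joint_efforts": joint torques, N m; "tcp_pos": TCP position; "tool_rot": TCP orientation; "ft_force": force on the tool from outside, world axes, zero at the start; "torque": the same for the moment, N m; "finger_gap": opening from 0.0 (shut) to 1.0 (fully open).
Only numpy, scipy, OpenCV 4.12 (cv2) and the standard library are available. Lean on these libraries where they do the work, as an engineer would, in place of code of your own. Each camera call takes 0.05 s, during which the arm holds its last target.

## Working session

There is one attempt and no reset: what is moved stays moved. The work goes in short steps, Python scripts to look and compute and a shell command to move; the robot and the scene stay as the last step left them, time stands still between calls to the robot, and variables do not carry over. Pictures are saved under pics/ and viewed, and the job is handed in when it is done.

```bash
ls; mkdir -p pics; python3 - <<'E'
from workcell import ctrl, capture
import cv2, numpy as np
o=ctrl.get_obs(); print({k:np.round(v,3).tolist() for k,v in o.items()}, ctrl.hold_point_z)
for n in ("side","top"):
    c=capture(n); cv2.imwrite(f"pics/{n}0.png",c["color"][:,:,::-1]); print(n,{k:np.round(v,4).tolist() for k,v in c.items() if k!="color"})
E
```

```text
pics
{'t': 0.0, 'qpos': [-1.461, 0.291, -0.154, 1.127, -0.0, 1.431], 'joint_vel': [0.001, -0.002, 0.0, 0.002, 0.001, 0.001], 'joint_efforts': [0.001, -53.715, 33.136, 0.016, -0.0, -0.0], 'tcp_pos': [0.129, -0.508, 0.303], 'tool_rot': [[0.969, 0.246, -0.0], [0.246, -0.969, 0.001], [0.0, -0.001, -1.0]], 'ft_force': [-0.556, 0.553, -0.049], 'torque': [0.008, -0.003, -0.044], 'finger_gap': 0.998} 0.0539
side {'fx': 486.3998, 'fy': 486.3998, 'cx': 255.0748, 'cy': 190.9568, 'xyz': [-0.0679, 1.1581, 0.8376], 'orientation': [[-0.9052, 0.2006, -0.3747], [-0.4244, -0.4725, 0.7724], [-0.0221, 0.8582, 0.5128]]}
top {'fx': 363.9494, 'fy': 363.9494, 'cx': 254.2273, 'cy': 189.1888, 'xyz': [0.4417, 0.0049, 0.9897], 'orientation': [[-0.0019, 0.997, -0.078], [-0.9997, -0.0037, -0.023], [-0.0232, 0.0779, 0.9967]]}
```

View pics/side0.png

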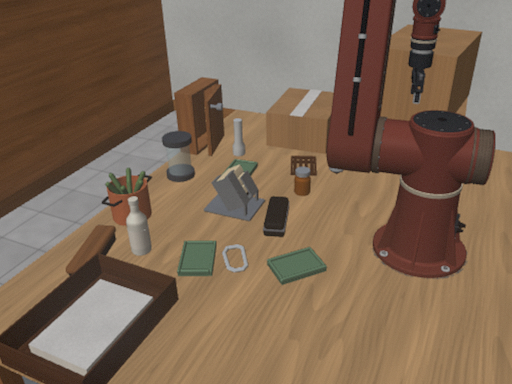

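View pics/top0.png

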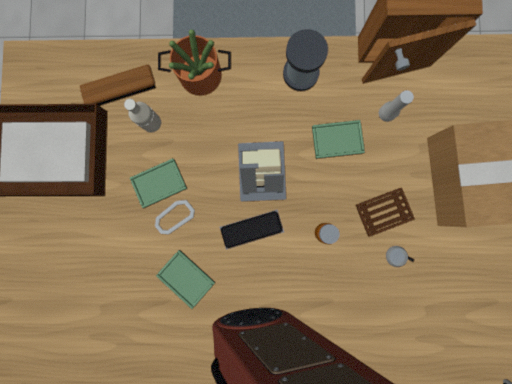

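The top view has +x up and +y left. Three green dishes are at about (159,183), (186,279) and (338,139). The caddy is at (262,170), with its two lips near (248,180) and (275,180). The slatted tray is at (385,212), the carabiner at (174,217), the case at (251,230), the jar at (327,233) and the bell at (398,257).

```bash
cat > h.py <<'E'
import numpy as np, cv2
from workcell import ctrl, capture
def ray(c,u,v):
    R=np.array(c["orientation"]); d=np.array([(u-c["cx"])/c["fx"],-(v-c["cy"])/c["fy"],-1.]); return np.array(c["xyz"]),R@d
def onz(c,u,v,z):
    o,d=ray(c,u,v); return o+d*(z-o[2])/d[2]
def proj(c,p):
    q=(np.array(p)-np.array(c["xyz"]))@np.array(c["orientation"]); return np.array([c["cx"]-c["fx"]*q[...,0]/q[...,2], c["cy"]+c["fy"]*q[...,1]/q[...,2]]).T
def tri(c1,p1,c2,p2):
    o1,d1=ray(c1,*p1);o2,d2=ray(c2,*p2); d1/=np.linalg.norm(d1);d2/=np.linalg.norm(d2)
    A=np.stack([d1,-d2],1);s=np.linalg.lstsq(A,o2-o1,rcond=None)[0]
    a=o1+s[0]*d1;b=o2+s[1]*d2; return (a+b)/2,np.linalg.norm(a-b)
def crop(c,x0,y0,x1,y1,k,fn,pts=None):
    im=cv2.resize(c["color"][y0:y1,x0:x1,::-1],None,fx=k,fy=k,interpolation=cv2.INTER_CUBIC)
    if pts is not None:
        for p in pts:
            cv2.circle(im,(int((p[0]-x0+.5)*k),int((p[1]-y0+.5)*k)),2,(0,0,255),-1)
    cv2.imwrite(fn,im)
E
python3 - <<'E'
from h import *
t=capture("top");s=capture("side")
for p in [(159,183),(186,279),(338,139),(385,212)]: print(p,onz(t,*p,0.015).round(3))
crop(t,120,140,220,220,8,"pics/c_dish_t.png")
crop(t,215,130,310,200,8,"pics/c_cad_t.png")
crop(s,190,155,290,225,8,"pics/c_cad_s.png")
crop(t,345,175,425,275,6,"pics/c_rack_t.png")
crop(s,170,230,270,290,8,"pics/c_dish_s.png")
crop(s,270,140,340,190,8,"pics/c_rack_s.png")
E
```

```text
(159, 183) [0.536 0.285 0.015]
(186, 279) [0.28  0.209 0.015]
(338, 139) [ 0.653 -0.199  0.015]
(385, 212) [ 0.456 -0.319  0.015]
```

View pics/c_dish_t.png

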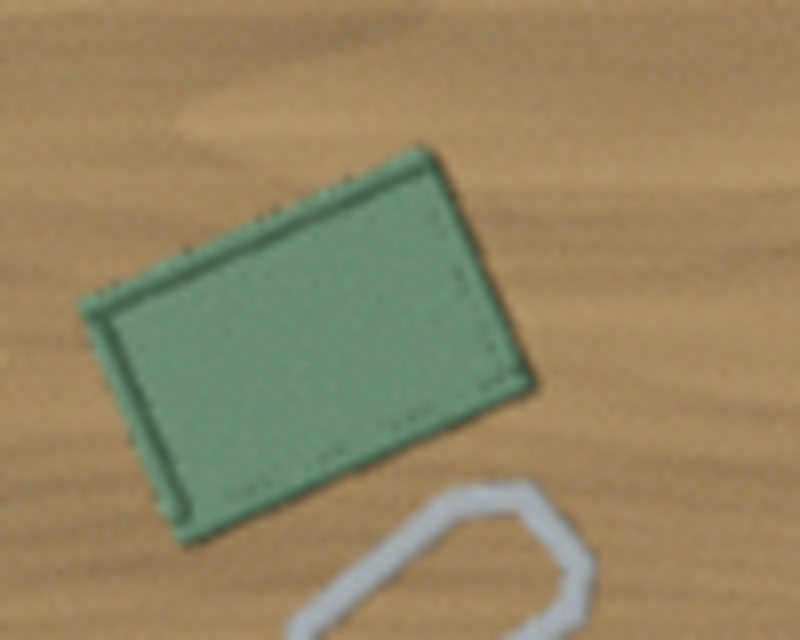

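View pics/c_cad_t.png

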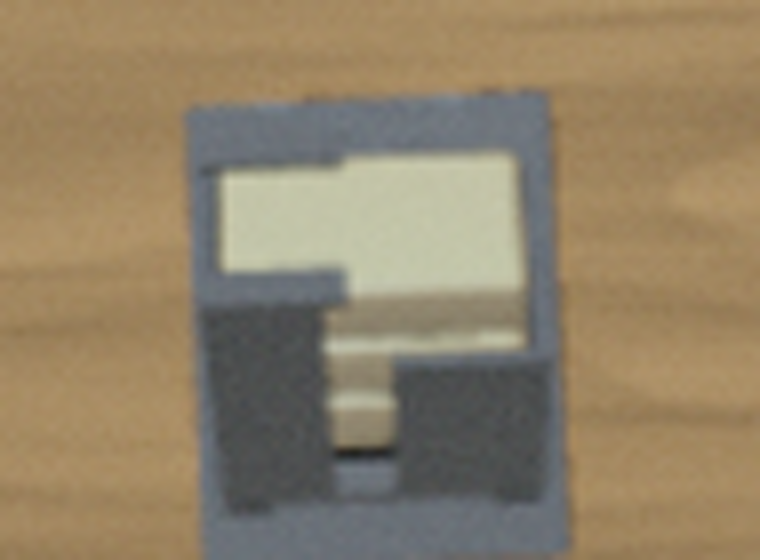

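View pics/c_cad_s.png

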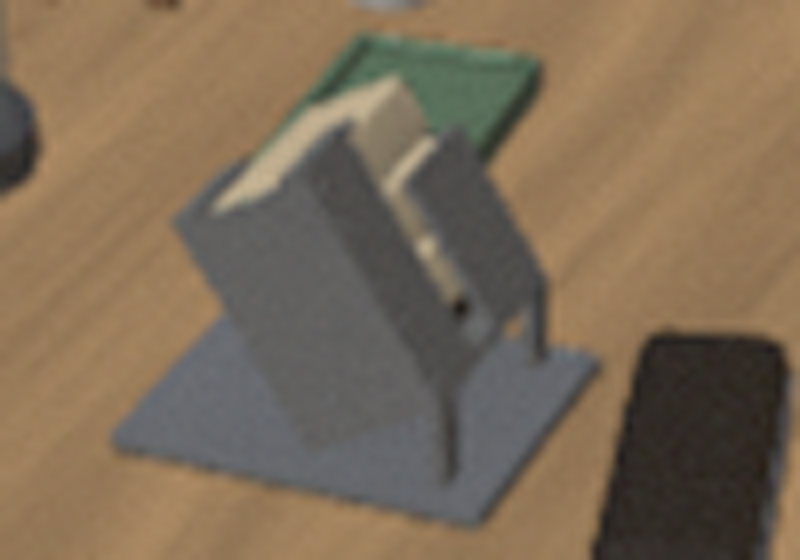

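View pics/c_rack_t.png

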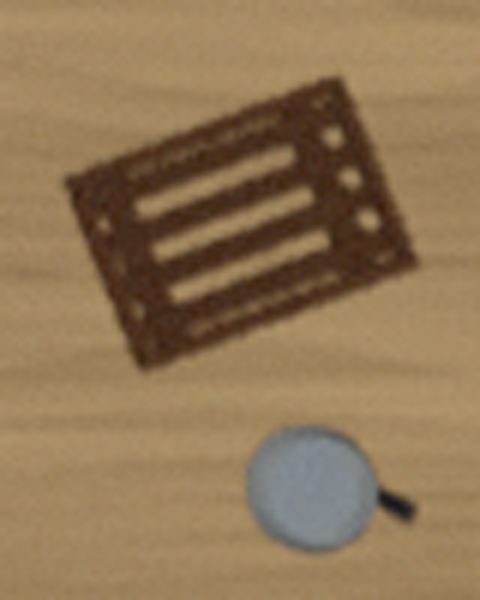

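View pics/c_dish_s.png

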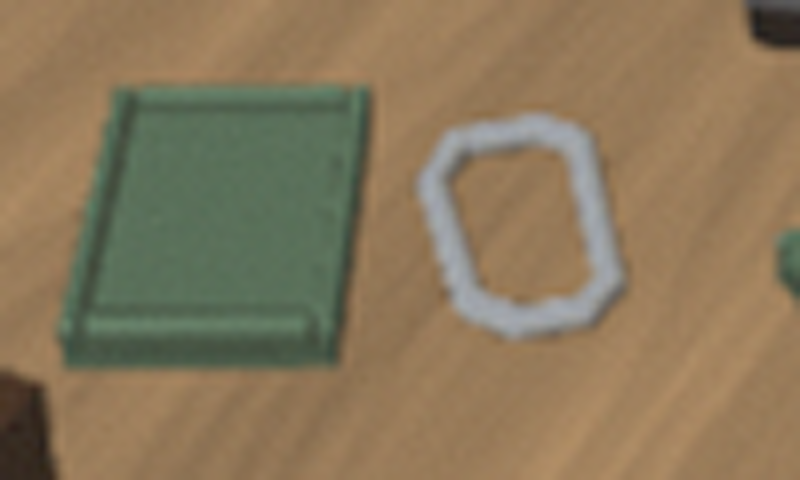

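View pics/c_rack_s.png

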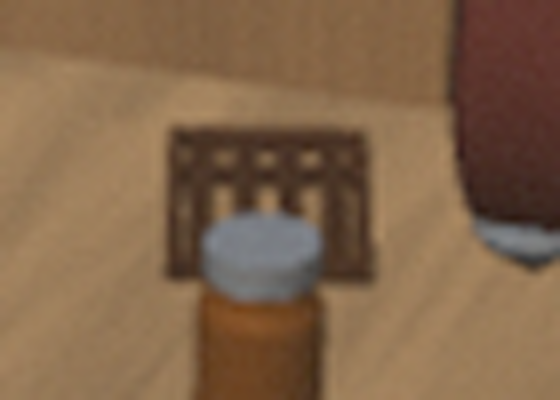

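```bash
python3 - <<'E'
from h import *
t=capture("top");s=capture("side")
crop(t,232,136,292,206,8,"pics/d1.png")
crop(s,200,155,270,220,11,"pics/d2.png")
E
```

```text
(no output)
```

View pics/d1.png

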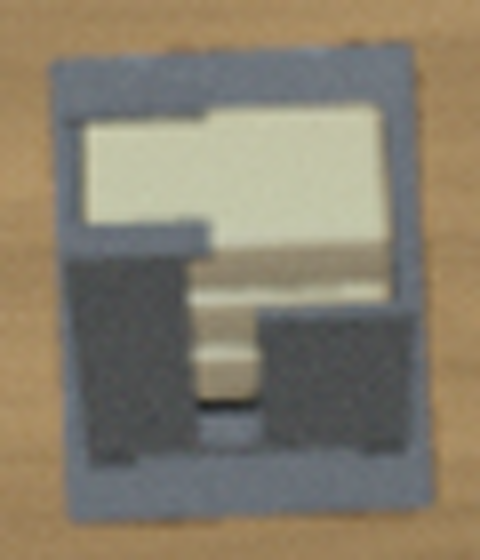

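View pics/d2.png

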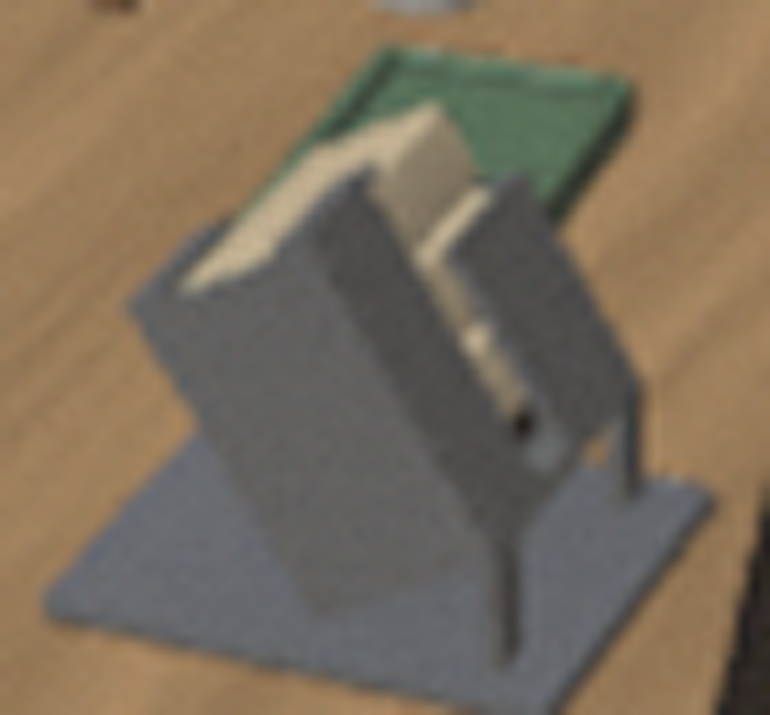

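```bash
cat > fit.py <<'E'
from h import *
from scipy.optimize import least_squares
t=capture("top");s=capture("side")
T=lambda x,y,ox,oy,k:((x+.5)/k-.5+ox,(y+.5)/k-.5+oy)
# caddy
a=np.pi/6
def U(u,y,n): return ("s",np.array([u*.866-.5*n,y,u*.5+.866*n])/1000)
def F(x,y): return ("f",np.array([x,y,10])/1000)
k8=lambda x,y:T(x,y,232,136,8); k11=lambda x,y:T(x,y,200,155,11)
obs=[(t,k8(52,62),F(-80,-62.5)),(t,k8(412,45),F(-80,62.5)),(t,k8(435,505),F(80,62.5)),(t,k8(72,522),F(80,-62.5)),
(t,k8(213,255),U(33.5,-8,18)),(t,k8(213,222),U(19,-8,18)),(t,k8(207,117),U(-19,-8,18)),(t,k8(382,105),U(-25,45,14)),(t,k8(386,243),U(25,45,14)),(t,k8(413,312),U(33.5,52.5,-16)),
(s,k11(45,600),F(-80,-62.5)),(s,k11(717,500),F(80,62.5)),(s,k11(550,712),F(80,-62.5)),(s,k11(372,165),U(33.5,-8,18)),(s,k11(308,235),U(33.5,-52.5,18)),(s,k11(437,103),U(26,45,13)),(s,k11(523,172),U(33.5,52.5,-16))]
def model(p,m):
    c,sn=np.cos(p[2]),np.sin(p[2]);R=np.array([[c,-sn,0],[sn,c,0],[0,0,1]])
    o=np.array([p[0],p[1],0]) 
    if m[0]=="s": return o+R@(np.array([p[3],p[4],p[5]])+m[1])
    return o+R@(m[1]+np.array([0,0,p[6]]))
f=lambda p:np.concatenate([proj(c,model(p,m))-np.array(q) for c,q,m in obs])
r=least_squares(f,[.56,0,np.pi,0,0,.107,0],loss="soft_l1")
p=r.x;print("caddy",p.round(4),"res",r.fun.reshape(-1,2).round(1).tolist())
print("slot",model(p,U(0,0,0)).round(4),"grip",model(p,U(0,23,0)).round(4))
# dish
def rect(obs,x0):
    def m(p,q):
        c,sn=np.cos(p[2]),np.sin(p[2]);return np.array([p[0]+c*q[0]-sn*q[1],p[1]+sn*q[0]+c*q[1],p[3]])
    f=lambda p:np.concatenate([proj(c,m(p,b))-np.array(q) for c,q,b in obs])
    r=least_squares(f,x0,loss="soft_l1");print(r.x.round(4),np.degrees(r.x[2]).round(1),r.fun.reshape(-1,2).round(1).tolist())
a,b=.046,.066
k=lambda x,y:T(x,y,120,140,8);g=lambda x,y:T(x,y,170,230,8)
print("dish");rect([(t,k(82,305),(a,b)),(t,k(428,150),(a,-b)),(t,k(537,385),(-a,-b)),(t,k(187,543),(-a,b)),(s,g(62,328),(a,b)),(s,g(118,90),(a,-b)),(s,g(370,90),(-a,-b)),(s,g(338,345),(-a,b))],[.536,.285,.4,.019])
k=lambda x,y:T(x,y,345,175,6);g=lambda x,y:T(x,y,270,140,8)
print("rack");rect([(t,k(67,181),(a,b)),(t,k(340,78),(a,-b)),(t,k(418,264),(-a,-b)),(t,k(145,368),(-a,b)),(s,g(168,275),(a,b)),(s,g(172,128),(a,-b)),(s,g(370,128),(-a,-b)),(s,g(374,272),(-a,b))],[.45,-.32,.4,.019])
# others
for n,px,z in [("bell",(398,257),.04),("jar",(327,233),.085),("caseTL",(221,227),.04),("caseBL",(224,247),.04),("caseTR",(280,212),.04),("caseBR",(283,231),.04),("torchtop",(404,97),.14),("carabiner",(174,217),.012),("spraytop",(131,104),.17),("bottle hi",(306,50),.15)]: print(n,onz(t,*px,z).round(3))
E
python3 fit.py
```

```text
caddy [ 5.6780e-01  6.1000e-03  3.1845e+00 -1.1300e-02 -1.3000e-03  1.0570e-01
 -5.0000e-03] res [[-0.1, 0.1], [0.5, -0.1], [0.6, 0.8], [-0.1, 0.8], [0.0, 0.5], [-0.2, -0.2], [0.1, 0.7], [-0.3, 0.3], [0.6, -0.9], [0.3, 0.7], [-1.2, 0.4], [-0.5, -0.7], [-0.5, 0.3], [-0.2, -0.1], [-0.7, 0.2], [-0.1, 0.0], [-0.6, -0.2]]
slot [0.579  0.0079 0.1057] grip [ 0.58   -0.015   0.1057]
dish
[0.5352 0.2874 0.423  0.013 ] 24.2 [[-0.2, 0.3], [0.9, -0.3], [0.7, 0.9], [-0.2, 1.4], [-1.1, 0.9], [-0.9, 0.2], [0.0, -0.1], [-0.3, -1.4]]
rack
[ 0.4553 -0.3208  0.3626  0.0124] 20.8 [[-0.2, 0.2], [0.4, -0.3], [0.9, 1.0], [-0.1, 1.5], [-0.9, -0.8], [-0.9, 0.6], [-0.9, 1.0], [-0.3, 0.0]]
bell [ 0.341 -0.341  0.04 ]
jar [ 0.404 -0.153  0.085]
caseTL [0.418 0.114 0.04 ]
caseBL [0.366 0.105 0.04 ]
caseTR [ 0.456 -0.04   0.04 ]
caseBR [ 0.407 -0.048  0.04 ]
torchtop [ 0.726 -0.33   0.14 ]
carabiner [0.444 0.244 0.012]
spraytop [0.705 0.309 0.17 ]
bottle hi [ 0.839 -0.1    0.15 ]
```

Candidates for the dish are (159,183) at y=+0.287, (186,279) at y=+0.209 and (338,139) at y=-0.199. I choose (159,183) as farthest left, and the close crop confirms it has the carabiner beside it. The tray at (385,212) is the only slatted one. The caddy's open end faces world -y.

I'll start towards a bare patch at about (0.24,-0.20) to find the fingertip height with the jaws at bar width.

```bash
python3 -m handwheel '[[0.365,[0.023,-0.034,0],[0,0,0]],[0.365,[0.023,-0.034,0],[0,0,0]],[0.365,[0.023,-0.034,0],[0,0,0]],[0.365,[0.023,-0.034,0],[0,0,0]],[0.365,[0.023,-0.034,0.02],[0,0,0]],[0.365,[0.023,-0.034,0.04],[0,0,0]],[0.365,[0.023,-0.034,0.04],[0,0,0]],[0.365,[0.023,-0.034,0.04],[0,0,0]],[0.365,[0,0,0],[0,0,0.1]],[0.365,[0,0,0],[0,0,0.1]]]' 40
python3 - <<'E'
from h import *
print({k:np.round(v,3).tolist() for k,v in ctrl.get_obs().items()})
s=capture("side");t=capture("top")
cv2.imwrite("pics/s1.png",s["color"][:,:,::-1]);cv2.imwrite("pics/t1.png",t["color"][:,:,::-1])
E
```

```text
t: 1.23
tcp_pos: [0.2281, -0.2272, 0.1928]
tool_rot: [[0.999, 0.043, 0.002], [0.043, -0.999, -0.005], [0.002, 0.005, -1.0]]
ft_force: [1.2, -1.0, 0.4]
finger_gap: 0.634
{'t': 1.233, 'qpos': [-1.011, 0.014, -0.816, 0.735, -0.001, 2.087], 'joint_vel': [0.058, 0.005, -0.109, -0.036, 0.013, 1.234], 'joint_efforts': [0.783, -27.51, 24.084, 0.389, 0.065, -2.162], 'tcp_pos': [0.228, -0.227, 0.193], 'tool_rot': [[0.999, 0.043, 0.002], [0.043, -0.999, -0.005], [0.002, 0.005, -1.0]], 'ft_force': [1.192, -0.972, 0.36], 'torque': [-0.052, 0.015, -0.033], 'finger_gap': 0.634}
```

```bash
python3 - <<'E'
from h import *
o=ctrl.get_obs(); s=capture("side");t=capture("top")
p=proj(s,np.array(o["tcp_pos"])+np.array([[0,0,-.054]]))[0];print(p, proj(t,np.array(o["tcp_pos"])+np.array([[0,0,-.054]]))[0])
x,y=p.astype(int);x=min(max(x,40),470);crop(s,x-40,y-50,x+40,y+30,7,"pics/s1c.png")
E
```

```text
[361.19501205 154.69777979] [365.6455358  311.95214742]
```

View pics/t1.png

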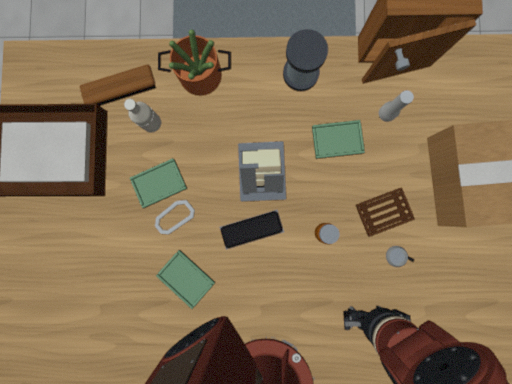

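View pics/s1.png

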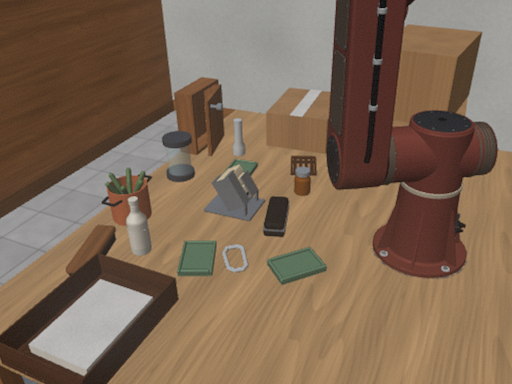

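View pics/s1c.png

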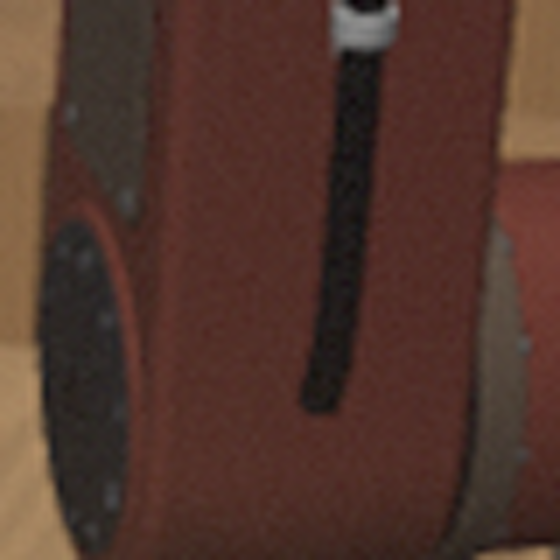

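```bash
python3 -m handwheel '[[0.365,[0,0,0.035],[0,0,0]],[0.365,[0,0,0.035],[0,0,0]],[0.365,[0,0,0.03],[0,0,0]],[0.365,[0,0,0],[0,0,0]],[0.365,[0,0,0],[0,0,0]]]'
python3 -m handwheel '[[0.365,[0,0,0.006],[0,0,0]],[0.365,[0,0,0.004],[0,0,0]],[0.365,[0,0,0.003],[0,0,0]],[0.365,[0,0,0],[0,0,0]]]'
for i in 1; do python3 -m handwheel '[[0.365,[0,0,0.003],[0,0,0]],[0.365,[0,0,0],[0,0,0]]]'; done
```

```text
t: 1.85
tcp_pos: [0.2314, -0.2378, 0.0946]
tool_rot: [[0.998, 0.059, 0.009], [0.059, -0.998, -0.018], [0.008, 0.019, -1.0]]
ft_force: [0.1, -0.3, 0.3]
finger_gap: 0.634
t: 2.18
tcp_pos: [0.233, -0.2415, 0.0847]
tool_rot: [[0.998, 0.061, 0.013], [0.061, -0.998, -0.024], [0.011, 0.025, -1.0]]
ft_force: [0.3, 0.3, 0.1]
finger_gap: 0.633
t: 2.35
tcp_pos: [0.2336, -0.2425, 0.0826]
tool_rot: [[0.998, 0.062, 0.014], [0.062, -0.998, -0.026], [0.013, 0.027, -1.0]]
ft_force: [0.3, 0.5, 0.2]
finger_gap: 0.637
```

```bash
python3 -m handwheel '[[0.365,[0,0,0.004],[0,0,0]],[0.365,[0,0,0],[0,0,0]]]'
python3 -m handwheel '[[0.365,[0,0,0.003],[0,0,0]],[0.365,[0,0,0],[0,0,0]]]'
python3 -m handwheel '[[0.365,[0,0,0.003],[0,0,0]],[0.365,[0,0,0],[0,0,0]]]'
```

```text
t: 2.52
tcp_pos: [0.234, -0.243, 0.0788]
tool_rot: [[0.998, 0.062, 0.015], [0.062, -0.998, -0.027], [0.013, 0.028, -1.0]]
ft_force: [-0.5, 0.1, 0.1]
finger_gap: 0.634
t: 2.68
tcp_pos: [0.2341, -0.2431, 0.0756]
tool_rot: [[0.998, 0.062, 0.015], [0.062, -0.998, -0.028], [0.013, 0.028, -1.0]]
ft_force: [0.1, 0.0, -0.6]
finger_gap: 0.636
t: 2.85
tcp_pos: [0.2341, -0.2431, 0.0722]
tool_rot: [[0.998, 0.062, 0.015], [0.062, -0.998, -0.027], [0.013, 0.028, -1.0]]
ft_force: [-0.1, 0.1, 0.9]
finger_gap: 0.64
```

```bash
python3 - <<'E'
from h import *
t=capture("top"); crop(t,330,270,430,345,8,"pics/t2c.png")
E
```

```text
(no output)
```

View pics/t2c.png

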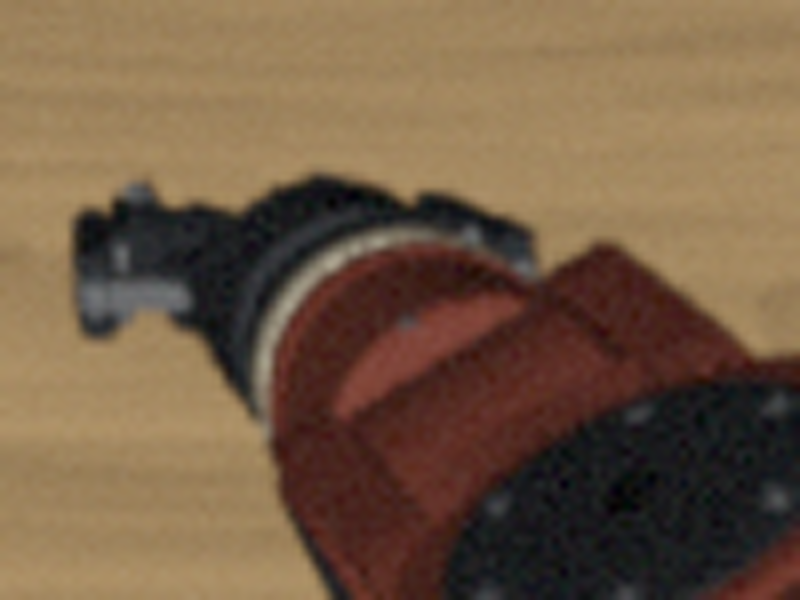

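```bash
python3 -m handwheel '[[0.365,[0,0,0.002],[0,0,0]],[0.365,[0,0,0],[0,0,0]]]'
python3 -m handwheel '[[0.365,[0,0,0.002],[0,0,0]],[0.365,[0,0,0],[0,0,0]]]'
python3 -m handwheel '[[0.365,[0,0,0.002],[0,0,0]],[0.365,[0,0,0],[0,0,0]]]'
```

```text
t: 3.07
tcp_pos: [0.2341, -0.2431, 0.0701]
tool_rot: [[0.998, 0.062, 0.015], [0.062, -0.998, -0.027], [0.013, 0.028, -1.0]]
ft_force: [0.2, 0.7, 0.0]
finger_gap: 0.635
t: 3.23
tcp_pos: [0.2342, -0.2432, 0.0694]
tool_rot: [[0.998, 0.062, 0.015], [0.063, -0.998, -0.027], [0.013, 0.028, -1.0]]
ft_force: [-3.8, 2.5, 17.7]
finger_gap: 0.639
t: 3.4
tcp_pos: [0.2342, -0.2432, 0.0696]
tool_rot: [[0.998, 0.063, 0.015], [0.063, -0.998, -0.028], [0.014, 0.029, -0.999]]
ft_force: [-2.1, 1.6, 4.6]
finger_gap: 0.633
```

```bash
cat > tgt.py <<'E'
import sys
from h import *
from scipy.spatial.transform import Rotation as Ro
yaw=3.1845;c,s=np.cos(yaw),np.sin(yaw);Rz=np.array([[c,-s,0],[s,c,0],[0,0,1]])
n=Rz@[-.5,0,.866025];u=Rz@[.866025,0,.5];yc=Rz@[0,1,0];slot=np.array([.579,.0079,.1063])
Rc=np.stack([-yc,-u,-n],1)
def down(th): # tool x along (-sin,cos), z down
    x=np.array([-np.sin(th),np.cos(th),0]);z=np.array([0,0,-1.]);return np.stack([x,np.cross(z,x),z],1)
def delta(p,R=None,lbl=""):
    o=ctrl.get_obs();P=np.array(o["tcp_pos"]);Q=np.array(o["tool_rot"])
    d=Q.T@(np.array(p)-P);print(lbl,"tool shift",d.round(4),"|",np.linalg.norm(d).round(3),end=" ")
    if R is not None: print("turn",Ro.from_matrix(Q.T@R).as_rotvec().round(3),end=" ")
    print("f",np.round(o["ft_force"],1).tolist(),"gap",round(o["finger_gap"],3),"t",round(o["t"],2),"world d",(np.array(p)-P).round(4))
H=.0635
def cad(y,up): return slot+yc*y+n*(H+up)
E
python3 -m handwheel '[[0.2,[0,0,-0.035],[0,0,0]],[0.1,[0,0,-0.04],[0,0,0]],[0,[0,0,-0.04],[0,0,0]],[0,[0,0,-0.04],[0,0,-0.12]],[0,[0,0,-0.04],[0,0,-0.12]],[0,[0,0,0],[0,0,-0.12]],[0,[0,0,0],[0,0,-0.12]],[0,[0,0,0],[0,0,-0.12]],[0,[0,0,0],[0,0,-0.12]],[0,[0,0,0],[0,0,-0.12]],[0,[0,0,0],[0,0,-0.12]],[0,[0,0,0],[0,0,-0.12]],[0,[0,0,0],[0,0,-0.12]],[0,[0,0,0],[0,0,-0.12]],[0,[0,0,0],[0,0,-0.12]],[0,[0,0,0],[0,0,-0.05]],[0,[0,0,0],[0,0,0]]]'
python3 -c "
from tgt import *
delta(cad(23,.08),Rc)"
```

```text
t: 4.82
tcp_pos: [0.23, -0.2359, 0.275]
tool_rot: [[-0.045, 0.999, 0.015], [0.999, 0.046, -0.028], [-0.028, 0.014, -1.0]]
ft_force: [0.5, -0.7, 0.1]
finger_gap: 0.999
 tool shift [-22.762    0.3694   0.6923] | 22.776 turn [ 0.537  0.028 -0.005] f [0.5, -0.7, 0.1] gap 0.999 t 4.82 world d [  1.4073 -22.7319  -0.0445]
```

```bash
python3 -m handwheel '[[0,[0.019,0.035,0],[0,0,0]],[0,[0.019,0.035,0],[0,0,0]],[0,[0.019,0.035,0],[0,0,0]],[0,[0.019,0.035,0],[0,0,0]],[0,[0.019,0.035,0],[0,0,0]],[0,[0.019,0.035,0],[0,0,0]],[0,[0.019,0.035,0],[0,0,0]],[0,[0.019,0.035,0],[0.1,0,0]],[0,[0.019,0.035,0],[0.1,0,0]],[0,[0.019,0.03,0],[0.1,0,0]],[0,[0.019,0.02,0],[0.1,0,0]],[0,[0,0,0],[0.1,0,0]],[0,[0,0,0],[0,0,0]]]'
python3 -c "
from tgt import *
delta(cad(.023,.08),Rc); print(np.round(ctrl.get_obs()['qpos'],2))"
```

```text
t: 5.9
tcp_pos: [0.5873, -0.0196, 0.2561]
tool_rot: [[-0.0, 0.897, -0.443], [0.999, -0.016, -0.033], [-0.037, -0.443, -0.896]]
ft_force: [0.8, -0.8, -1.0]
finger_gap: 0.999
 tool shift [ 0.0085  0.0689 -0.006 ] | 0.07 turn [ 0.064  0.012 -0.055] f [0.8, -0.8, -1.0] gap 0.999 t 5.9 world d [ 0.0644  0.0076 -0.0255]
[-0.12  0.79  0.47  1.7  -0.09  1.48]
```

```bash
python3 -m handwheel '[[0,[0.003,0.025,-0.002],[0.03,0.006,-0.03]],[0,[0.003,0.025,-0.002],[0.03,0.006,-0.025]],[0,[0.003,0.02,-0.002],[0.01,0,0]],[0,[0,0,0],[0,0,0]]]'
python3 -c "
from tgt import *
delta(cad(.023,.08),Rc); print(np.round(ctrl.get_obs()['qpos'],2))"
```

```text
t: 6.23
tcp_pos: [0.6503, -0.009, 0.2217]
tool_rot: [[-0.039, 0.859, -0.511], [0.999, 0.034, -0.02], [0.0, -0.511, -0.859]]
ft_force: [-0.5, -0.5, -1.6]
finger_gap: 0.996
 tool shift [-0.003  -0.0034 -0.0083] | 0.009 turn [-0.013 -0.002 -0.003] f [-0.5, -0.5, -1.6] gap 0.996 t 6.23 world d [ 0.0014 -0.003   0.0089]
[-0.1   1.07  0.9   1.94 -0.07  1.45]
```

```bash
cat > kin.py <<'E'
from tgt import *
from scipy.optimize import least_squares
D=[(.291,-.154,1.127,np.hypot(.129,.508),.303),(.014,-.816,.735,np.hypot(.228,.227),.193),(.79,.47,1.70,.5876,.2561)]
o=ctrl.get_obs();q=o["qpos"];D.append((q[1],q[2],q[3],np.hypot(*o["tcp_pos"][:2]),o["tcp_pos"][2]))
A=[];b=[]
for j2,j3,j4,r,z in D:
    qq=j2-j3;ph=qq+j4
    A+= [[np.sin(j2),np.cos(qq),np.sin(qq),np.cos(ph),0],[np.cos(j2),-np.sin(qq),np.cos(qq),-np.sin(ph),1]];b+=[r,z]
A=np.array(A);b=np.array(b);x,_,_,sv=np.linalg.lstsq(A,b,rcond=None);print(x.round(3),(A@x-b).round(4),sv.round(2))
def ik(r,z,ph,g):
    def f(v):
        j2,j3=v;qq=j2-j3
        return [x[0]*np.sin(j2)+x[1]*np.cos(qq)+x[2]*np.sin(qq)+x[3]*np.cos(ph)-r,x[4]+x[0]*np.cos(j2)-x[1]*np.sin(qq)+x[2]*np.cos(qq)-x[3]*np.sin(ph)-z]
    s=least_squares(f,g);j2,j3=s.x;return np.round([j2,j3,ph-j2+j3],3),s.cost
for up in (.08,.04,0): 
    p=cad(.023,up);print(up,p.round(3),ik(np.hypot(*p[:2]),p[2],2.094,q[1:3]))
p=cad(.123,0);print(ik(np.hypot(*p[:2]),p[2],2.094,q[1:3]))
E
python3 kin.py
```

```text
[0.515 0.383 0.072 0.376 0.287] [-0.      0.0009 -0.0008 -0.0017  0.0012  0.0021 -0.001  -0.0014] [3.81 2.12 0.94 0.23 0.13]
0.08 [ 0.652 -0.012  0.231] (array([1.064, 0.93 , 1.959]), np.float64(2.611995925792853e-25))
0.04 [ 0.632 -0.013  0.196] (array([0.997, 0.697, 1.794]), np.float64(5.706866307401681e-27))
0 [ 0.612 -0.014  0.161] (array([0.96 , 0.528, 1.662]), np.float64(4.602545884454481e-20))
(array([0.997, 0.608, 1.704]), np.float64(3.392438894603285e-22))
```

```bash
python3 -m handwheel '[[0,[-0.002,-0.002,0.016],[-0.013,0,0]],[0,[-0.001,-0.001,0.016],[0,0,0]],[0,[0,0,0],[0,0,0]]]'
python3 - <<'E'
from tgt import *
delta(cad(.023,.04),Rc)
s=capture("side");t=capture("top")
fp=[cad(.023,.04)-.0687*n+u*k for k in (-.0425,.0425)]
crop(s,190,120,290,200,8,"pics/s3.png",proj(s,np.array(fp+[slot+yc*.046+n*.014])));crop(t,215,110,310,200,8,"pics/t3.png",proj(t,np.array(fp)))
E
```

```text
t: 6.48
tcp_pos: [0.6325, -0.0141, 0.1934]
tool_rot: [[-0.035, 0.871, -0.491], [0.999, 0.029, -0.019], [-0.002, -0.491, -0.871]]
ft_force: [-1.1, 1.5, 1.0]
finger_gap: 0.998
 tool shift [ 0.0013 -0.0019 -0.0018] | 0.003 turn [ 0.01  -0.002 -0.008] f [-1.1, 1.5, 1.0] gap 0.998 t 6.48 world d [-0.0008  0.0013  0.0025]
```

View pics/s3.png

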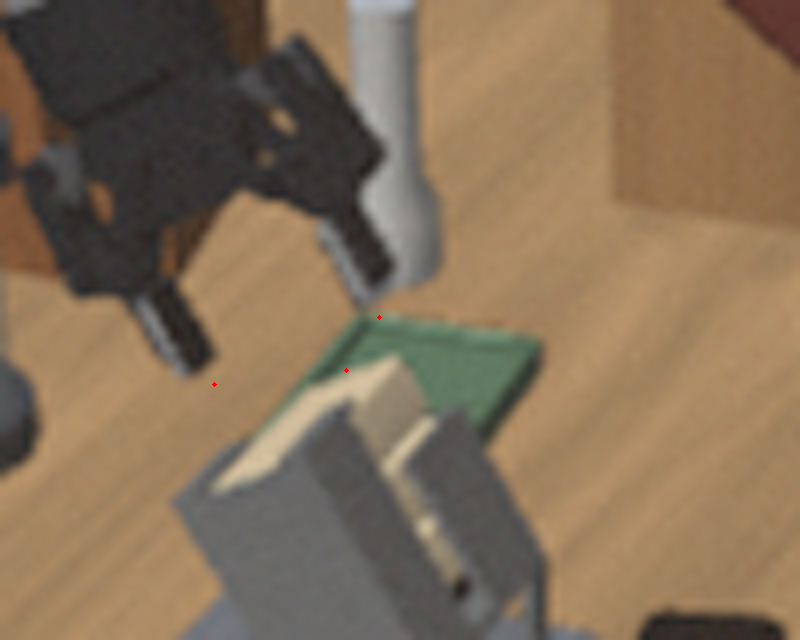

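View pics/t3.png

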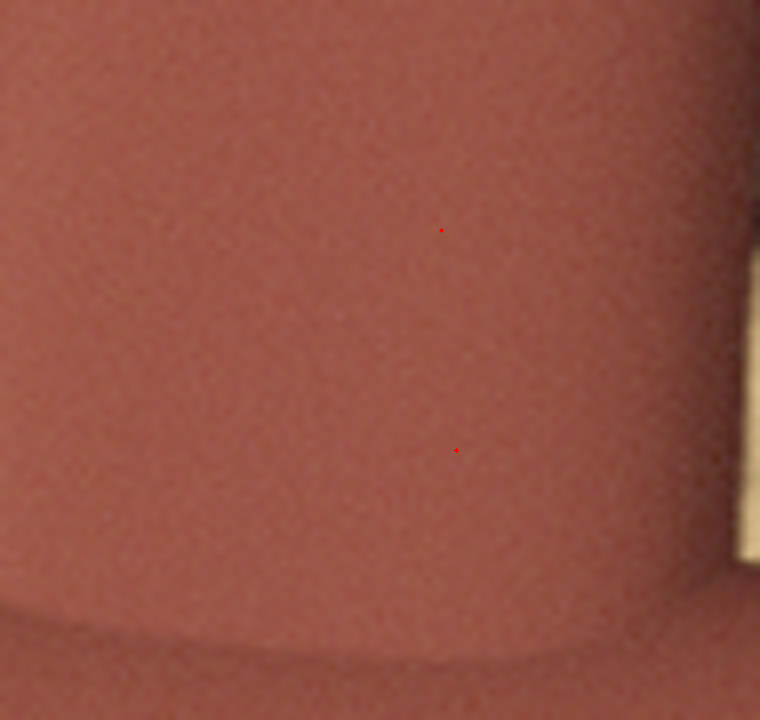

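The side view shows the fingers straddling the top bar squarely, with tips at crop (195,370) and (375,295). They sit about 8 mm back along the tool axis, as expected for open jaws. I'll descend and take the bar.

```bash
python3 -m handwheel '[[0,[0.001,-0.001,0.013],[0.01,0,-0.008]],[0,[0,-0.001,0.013],[0,0,0]],[0,[0,0,0.01],[0,0,0]],[0,[0,0,0],[0,0,0]]]'
python3 -c "
from tgt import *
delta(cad(.023,.0),Rc)"
```

```text
t: 6.92
tcp_pos: [0.6163, -0.0147, 0.1734]
tool_rot: [[-0.04, 0.874, -0.485], [0.999, 0.034, -0.02], [-0.001, -0.485, -0.874]]
ft_force: [-0.4, 0.4, 0.3]
finger_gap: 0.996
 tool shift [0.0012 0.0019 0.0127] | 0.013 turn [ 0.017 -0.    -0.003] f [-0.4, 0.4, 0.3] gap 0.996 t 6.92 world d [-0.0045  0.001  -0.0121]
```

```bash
python3 -m handwheel '[[0,[0.001,0.001,0.007],[0.01,0,0]],[0,[0,0.001,0.006],[0.007,0,0]],[0,[0,0,0.001],[0,0,0]]]'
python3 -c "
from tgt import *
delta(cad(.023,.0),Rc)"
```

```text
t: 7.17
tcp_pos: [0.6127, -0.0143, 0.1638]
tool_rot: [[-0.039, 0.868, -0.494], [0.999, 0.032, -0.021], [-0.003, -0.495, -0.869]]
ft_force: [0.1, -0.0, 0.3]
finger_gap: 0.996
 tool shift [0.0006 0.0004 0.0027] | 0.003 turn [ 0.006  0.    -0.005] f [0.1, -0.0, 0.3] gap 0.996 t 7.17 world d [-0.001   0.0005 -0.0025]
```

```bash
python3 -m handwheel '[[0,[0,0,0.003],[0.006,0,0]],[0.2,[0,0,0],[0,0,0]],[0.4,[0,0,0],[0,0,0]],[0.6,[0,0,0],[0,0,0]],[0.8,[0,0,0],[0,0,0]],[0.8,[0,0,0],[0,0,0]],[0.8,[0,0,0],[0,0,0]]]' 60
python3 - <<'E'
from tgt import *
delta(cad(.023,.0),Rc)
s=capture("side");crop(s,190,130,290,210,8,"pics/s4.png")
E
```

```text
t: 7.75
tcp_pos: [0.612, -0.0144, 0.1616]
tool_rot: [[-0.039, 0.866, -0.499], [0.999, 0.032, -0.022], [-0.003, -0.5, -0.866]]
ft_force: [-1.2, -0.3, 0.6]
finger_gap: 0.617
 tool shift [ 0.0007 -0.0001  0.0004] | 0.001 turn [ 0.     0.    -0.005] f [-1.2, -0.3, 0.6] gap 0.617 t 7.75 world d [-0.0003  0.0006 -0.0003]
```

View pics/s4.png

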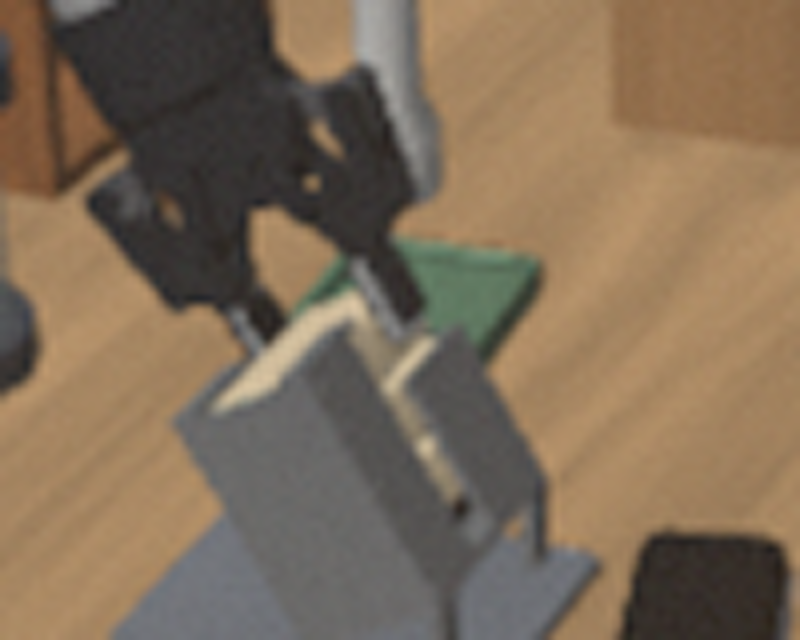

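```bash
python3 -m handwheel '[[0.8,[-0.01,0,0],[0,0,0]],[0.8,[-0.015,0,0],[0,0,0]],[0.8,[-0.015,0,0],[0,0,0]],[0.8,[0,0,0],[0,0,0]]]'
python3 -c "
from tgt import *
delta(cad(.133,.0),Rc)"
```

```text
t: 8.13
tcp_pos: [0.6137, -0.0515, 0.1613]
tool_rot: [[-0.04, 0.866, -0.499], [0.999, 0.036, -0.016], [0.004, -0.499, -0.867]]
ft_force: [1.8, -5.4, 2.6]
finger_gap: 0.615
 tool shift [-0.0722 -0.0002 -0.0001] | 0.072 turn [ 0.001 -0.005 -0.001] f [1.8, -5.4, 2.6] gap 0.615 t 8.13 world d [ 0.0027 -0.0722 -0.0001]
```

```bash
python3 -m handwheel '[[0.8,[-0.02,0,0],[0,-0.003,0]],[0.8,[-0.02,0,0],[0,-0.002,0]],[0.8,[-0.02,0,0],[0,0,0]],[0.8,[-0.012,0,0],[0,0,0]],[0.8,[0,0,0],[0,0,0]],[0.8,[0,0,0],[0,0,0]]]'
python3 - <<'E'
from tgt import *
delta(cad(.133,.0),Rc)
s=capture("side");crop(s,190,110,310,200,6,"pics/s5.png")
t=capture("top");crop(t,215,110,345,210,6,"pics/t5.png")
E
```

```text
t: 8.63
tcp_pos: [0.6177, -0.1246, 0.1617]
tool_rot: [[-0.042, 0.867, -0.496], [0.999, 0.037, -0.02], [0.001, -0.497, -0.868]]
ft_force: [-0.9, 0.3, -0.8]
finger_gap: 0.613
 tool shift [ 0.0011 -0.0008  0.0009] | 0.002 turn [ 0.004 -0.002 -0.001] f [-0.9, 0.3, -0.8] gap 0.613 t 8.63 world d [-0.0012  0.001  -0.0004]
```

View pics/s5.png

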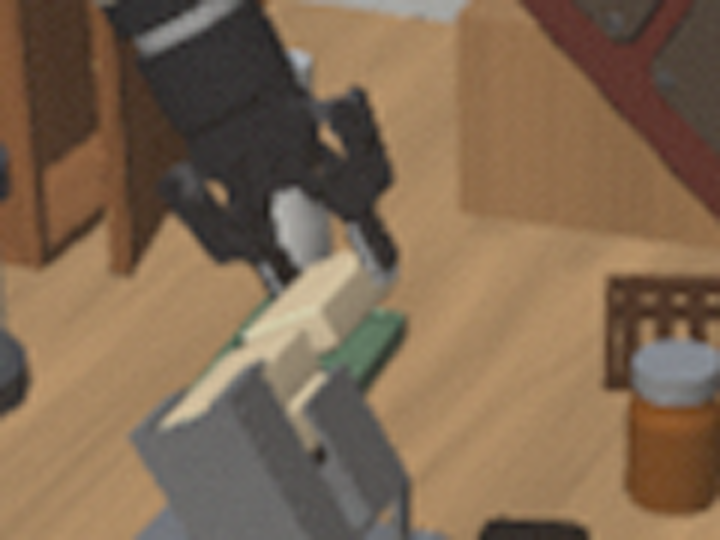

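View pics/t5.png

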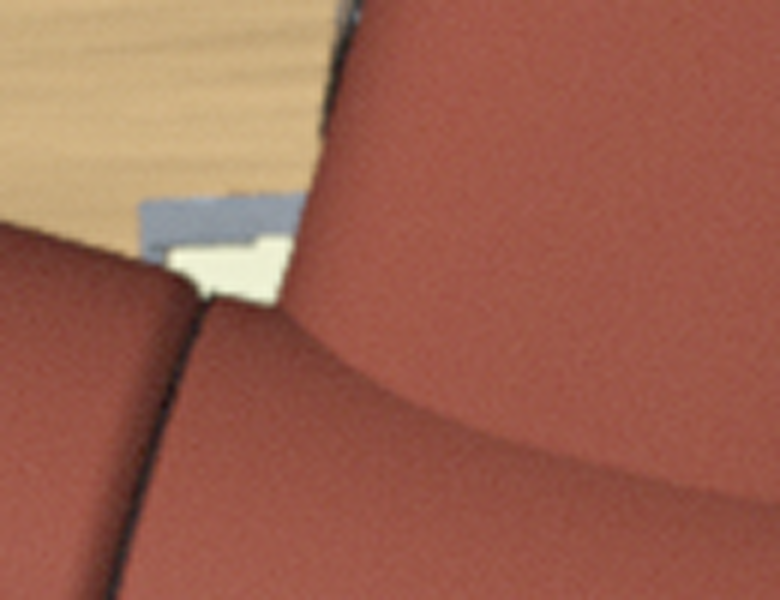

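The top bar is out, now at crop (320,295), and the second bar has risen into the top place at (250,370). Next: lift, untilt and go to the slatted tray.

```bash
python3 -m handwheel '[[0.8,[-0.02,-0.01,-0.018],[0,0,0]],[0.8,[-0.02,-0.01,-0.018],[0,0,0]],[0.8,[-0.02,-0.015,-0.018],[-0.05,0,0]],[0.8,[0,-0.02,-0.01],[-0.1,0,0]],[0.8,[0,-0.02,0],[-0.1,0,0]],[0.8,[0,-0.02,0],[-0.1,0,0]],[0.8,[0,-0.02,0],[-0.1,0,0]],[0.8,[0,-0.02,0],[-0.07,0,0]],[0.8,[0,0,0],[0,0,0]]]'
cat >> tgt.py <<'E'
def place(c,th,up): 
    c=np.array(c);return np.array([c[0]+.023*np.sin(th),c[1]-.023*np.cos(th),.0895+up])
RACK=((.4553,-.3208),.363);DISH=((.5352,.2874),.423)
E
python3 -c "
from tgt import *
delta(place(*RACK,.10),down(RACK[1]))"
```

```text
t: 9.48
tcp_pos: [0.527, -0.179, 0.2549]
tool_rot: [[-0.056, 0.998, -0.023], [0.998, 0.056, 0.006], [0.007, -0.023, -1.0]]
ft_force: [0.6, -0.5, -0.8]
finger_gap: 0.616
 tool shift [-0.16   -0.0711  0.0659] | 0.187 turn [-0.021 -0.01  -0.307] f [0.6, -0.5, -0.8] gap 0.616 t 9.48 world d [-0.0636 -0.1633 -0.0654]
```

```bash
python3 -m handwheel '[[0.8,[-0.026,-0.012,0.0],[-0.02,-0.01,0]],[0.8,[-0.026,-0.012,0.0],[0,0,0]],[0.8,[-0.026,-0.012,0.01],[0,0,0]],[0.8,[-0.026,-0.012,0.01],[0,0,0]],[0.8,[-0.026,-0.012,0.01],[0,0,0]],[0.8,[-0.026,-0.01,0.01],[0,0,0]],[0.8,[0,0,0],[0,0,-0.1]],[0.8,[0,0,0],[0,0,-0.1]],[0.8,[0,0,0],[0,0,-0.1]],[0.8,[0,0,0],[0,0,0]]]'
python3 - <<'E'
from tgt import *
delta(place(*RACK,.10),down(RACK[1]))
t=capture("top");cv2.imwrite("pics/t6.png",t["color"][:,:,::-1])
s=capture("side");crop(s,230,60,390,200,5,"pics/s6.png")
E
```

```text
t: 10.32
tcp_pos: [0.4616, -0.3344, 0.215]
tool_rot: [[-0.371, 0.929, -0.006], [0.929, 0.371, 0.002], [0.004, -0.004, -1.0]]
ft_force: [-0.6, -0.2, -1.3]
finger_gap: 0.622
 tool shift [-0.0081 -0.0011  0.0255] | 0.027 turn [-0.004 -0.004  0.017] f [-0.6, -0.2, -1.3] gap 0.622 t 10.32 world d [ 0.0019 -0.0079 -0.0255]
```

View pics/s6.png

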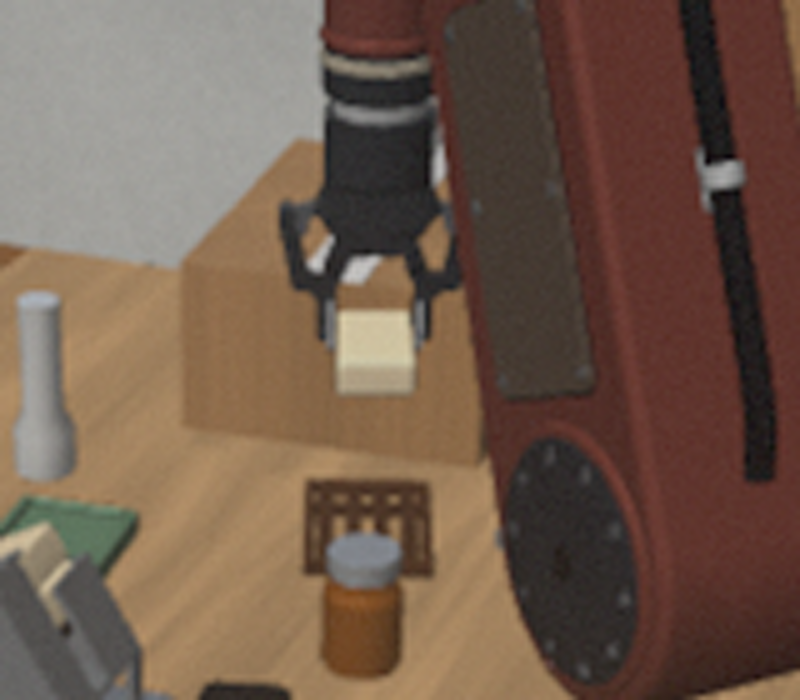

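View pics/t6.png

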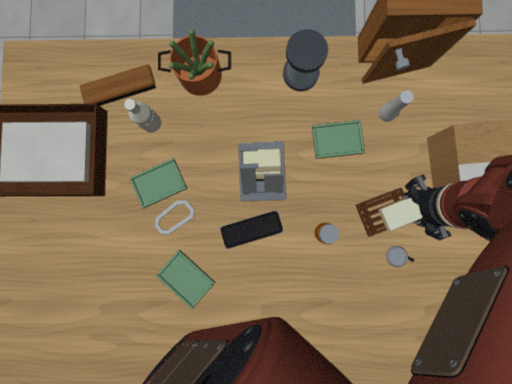

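```bash
python3 - <<'E'
from tgt import *
o=ctrl.get_obs();P=np.array(o["tcp_pos"]);R=np.array(o["tool_rot"])
pts=[P+R@np.array([.023+a,b,.0635+c]) for a in(-.046,.046) for b in(-.027,.027) for c in(-.014,.014)]
t=capture("top");s=capture("side")
th=RACK[1];rk=[np.array([RACK[0][0]+np.cos(th)*a-np.sin(th)*b,RACK[0][1]+np.sin(th)*a+np.cos(th)*b,.019]) for a in(-.046,.046) for b in(-.066,.066)]
crop(t,350,170,450,250,8,"pics/t7.png",proj(t,np.array(pts+rk)))
crop(s,280,115,345,190,8,"pics/s7.png",proj(s,np.array(pts+rk)))
E
```

```text
(no output)
```

View pics/t7.png

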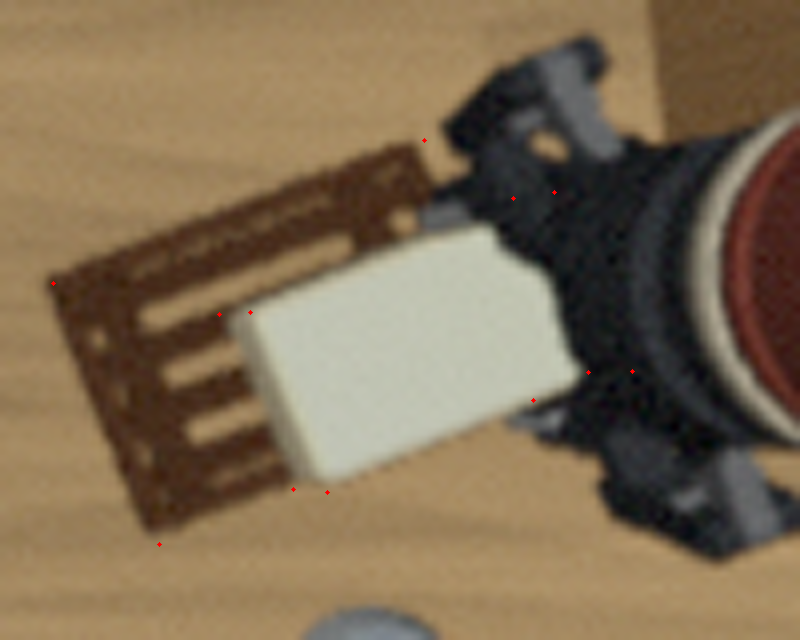

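View pics/s7.png

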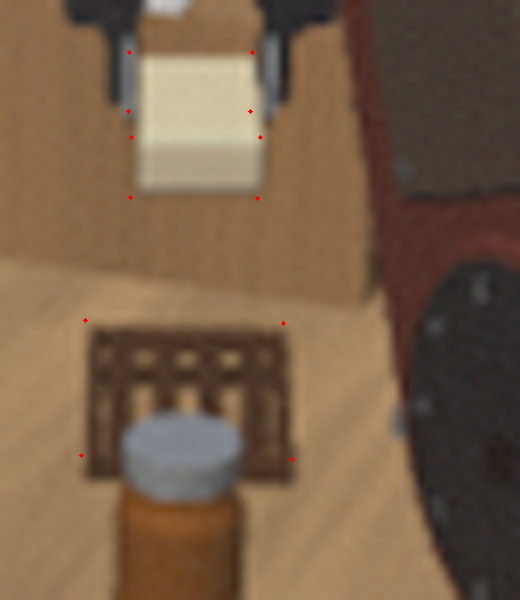

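The bar hangs flat in the jaws and matches the predicted box within about 2 mm in both views. I'll descend over the tray.

```bash
python3 -m handwheel '[[0.8,[-0.004,0,0.02],[-0.004,-0.004,0.017]],[0.8,[-0.004,-0.001,0.02],[0,0,0]],[0.8,[0,0,0.03],[0,0,0]],[0.8,[0,0,0.03],[0,0,0]],[0.8,[0,0,0],[0,0,0]]]'
python3 -c "
from tgt import *
delta(place(*RACK,.0),down(RACK[1]))"
```

```text
t: 10.93
tcp_pos: [0.467, -0.3427, 0.1155]
tool_rot: [[-0.339, 0.941, 0.006], [0.941, 0.339, -0.006], [-0.008, 0.004, -1.0]]
ft_force: [-1.3, 1.9, -1.2]
finger_gap: 0.617
 tool shift [ 0.0017 -0.0033  0.026 ] | 0.026 turn [ 0.004  0.008 -0.017] f [-1.3, 1.9, -1.2] gap 0.617 t 10.93 world d [-0.0035  0.0004 -0.026 ]
```

```bash
python3 -m handwheel '[[0.8,[0.001,-0.002,0.006],[0.004,0.008,-0.015]],[0.8,[0,-0.001,0.006],[0,0,0]],[0.8,[0,0,0.006],[0,0,0]],[0.8,[0,0,0],[0,0,0]]]'
python3 -c "
from tgt import *
delta(place(*RACK,.0),down(RACK[1]))"
```

```text
t: 11.27
tcp_pos: [0.4648, -0.3429, 0.0993]
tool_rot: [[-0.353, 0.936, 0.0], [0.936, 0.353, -0.001], [-0.001, 0.0, -1.0]]
ft_force: [-1.2, 0.4, -0.7]
finger_gap: 0.619
 tool shift [ 0.001  -0.0011  0.0098] | 0.01 turn [ 0.     0.001 -0.003] f [-1.2, 0.4, -0.7] gap 0.619 t 11.27 world d [-0.0014  0.0006 -0.0098]
```

```bash
python3 -m handwheel '[[0.8,[0.001,-0.001,0.004],[0,0,0]],[0.8,[0,0,0.002],[0,0,0]],[0.8,[0,0,0],[0,0,0]]]'
python3 -m handwheel '[[0.8,[0,0,0.002],[0,0,0]],[0.8,[0,0,0],[0,0,0]]]'
```

```text
t: 11.52
tcp_pos: [0.4646, -0.3433, 0.0951]
tool_rot: [[-0.352, 0.936, 0.003], [0.936, 0.352, -0.003], [-0.004, 0.002, -1.0]]
ft_force: [-0.9, -0.1, -0.9]
finger_gap: 0.616
t: 11.68
tcp_pos: [0.4649, -0.3436, 0.0936]
tool_rot: [[-0.352, 0.936, 0.004], [0.936, 0.352, -0.004], [-0.005, 0.002, -1.0]]
ft_force: [-0.5, 0.6, -1.8]
finger_gap: 0.614
```

```bash
python3 -m handwheel '[[0.8,[0,0,0.002],[0,0,0]],[0.8,[0,0,0],[0,0,0]]]'
python3 -m handwheel '[[0.8,[0,0,0.002],[0,0.004,0]],[0.8,[0,0,0],[0,0,0]]]'
python3 - <<'E'
from tgt import *
delta(place(*RACK,.0),down(RACK[1]))
t=capture("top");s=capture("side");crop(t,350,170,450,250,8,"pics/t8.png")
crop(s,280,115,345,190,8,"pics/s8.png")
E
```

```text
t: 11.85
tcp_pos: [0.4651, -0.3438, 0.0918]
tool_rot: [[-0.352, 0.936, 0.005], [0.936, 0.352, -0.005], [-0.006, 0.003, -1.0]]
ft_force: [0.1, 1.2, -1.5]
finger_gap: 0.621
t: 12.02
tcp_pos: [0.4652, -0.3438, 0.0898]
tool_rot: [[-0.352, 0.936, 0.003], [0.936, 0.352, -0.001], [-0.002, 0.003, -1.0]]
ft_force: [-0.7, 0.7, -1.6]
finger_gap: 0.613
 tool shift [ 0.002  -0.001   0.0003] | 0.002 turn [ 0.003  0.002 -0.003] f [-0.7, 0.7, -1.6] gap 0.613 t 12.02 world d [-0.0017  0.0015 -0.0003]
```

View pics/t8.png

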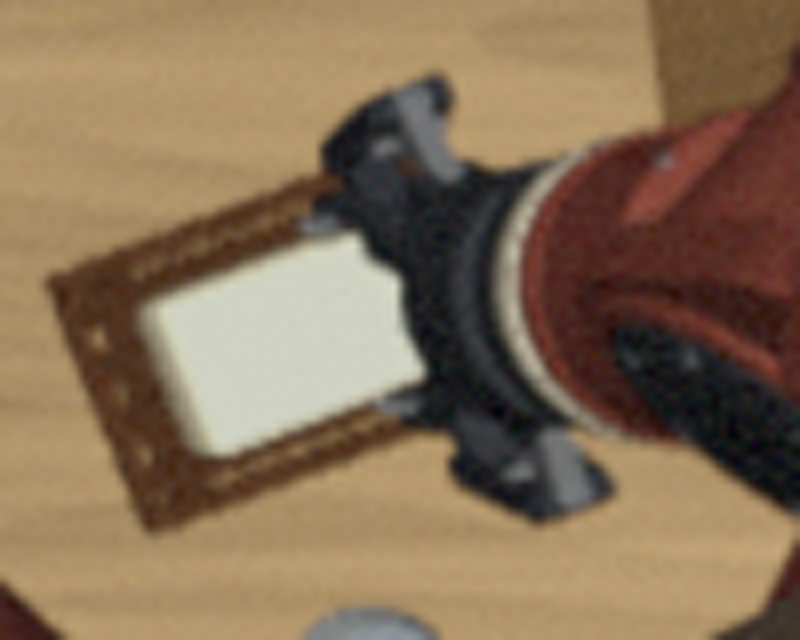

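View pics/s8.png

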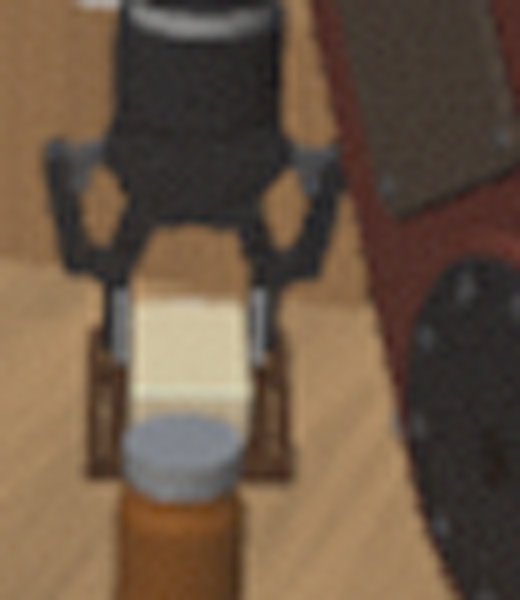

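```bash
python3 -m handwheel '[[0.8,[0.001,0,0.0015],[0,0,0]],[0.8,[0,0,0],[0,0,0]]]'
python3 -m handwheel '[[0.8,[0.001,-0.001,0.0015],[0,0,0]],[0.8,[0,0,0],[0,0,0]]]'
```

```text
t: 12.28
tcp_pos: [0.4652, -0.3434, 0.089]
tool_rot: [[-0.352, 0.936, 0.004], [0.936, 0.352, -0.002], [-0.004, 0.003, -1.0]]
ft_force: [-0.3, -0.8, -0.4]
finger_gap: 0.619
t: 12.45
tcp_pos: [0.4653, -0.3435, 0.0894]
tool_rot: [[-0.352, 0.936, 0.008], [0.936, 0.352, -0.004], [-0.007, 0.006, -1.0]]
ft_force: [-0.6, -0.2, -0.9]
finger_gap: 0.618
```

```bash
python3 -m handwheel '[[0.8,[0,0,0.003],[0,0.004,0]]]'
python3 -m handwheel '[[0.8,[0,0,0],[0,0,0]]]'
```

```text
t: 12.53
tcp_pos: [0.4656, -0.3438, 0.0887]
tool_rot: [[-0.352, 0.936, 0.007], [0.936, 0.352, -0.002], [-0.005, 0.006, -1.0]]
ft_force: [-13.4, 12.3, 63.0]
finger_gap: 0.614
t: 12.62
tcp_pos: [0.4658, -0.344, 0.0897]
tool_rot: [[-0.353, 0.936, 0.008], [0.936, 0.353, -0.003], [-0.005, 0.006, -1.0]]
ft_force: [-0.5, -0.4, -1.3]
finger_gap: 0.619
```

Contact is at TCP z = 0.0893, against 0.0895 predicted, so the bar is on the slats. I'll ease the jaws open and rise straight up.

```bash
python3 -m handwheel '[[0.8,[0,0,0.0005],[0,0,0]],[0.3,[0,0,0],[0,0,0]],[0.25,[0,0,0],[0,0,0]],[0.25,[0,0,0],[0,0,0]],[0.25,[0,0,-0.005],[0,0,0]],[0.25,[0,0,-0.015],[0,0,0]],[0.2,[0,0,-0.03],[0,0,0]],[0.1,[0,0,-0.04],[0,0,0]],[0,[0,0,-0.04],[0,0,0]],[0,[0,0,-0.04],[0,0,0]]]'
python3 - <<'E'
from tgt import *
delta(cad(.023,.08),Rc)
t=capture("top");s=capture("side");crop(t,345,170,445,250,8,"pics/t9.png")
crop(s,280,115,345,190,8,"pics/s9.png")
E
```

```text
t: 13.45
tcp_pos: [0.4603, -0.3397, 0.2557]
tool_rot: [[-0.352, 0.936, -0.007], [0.936, 0.352, 0.011], [0.013, -0.002, -1.0]]
ft_force: [1.3, -0.2, -0.1]
finger_gap: 1.005
 tool shift [0.2389 0.2946 0.0276] | 0.38 turn [0.515 0.071 0.313] f [1.3, -0.2, -0.1] gap 1.005 t 13.45 world d [ 0.1914  0.3277 -0.0251]
```

View pics/t9.png

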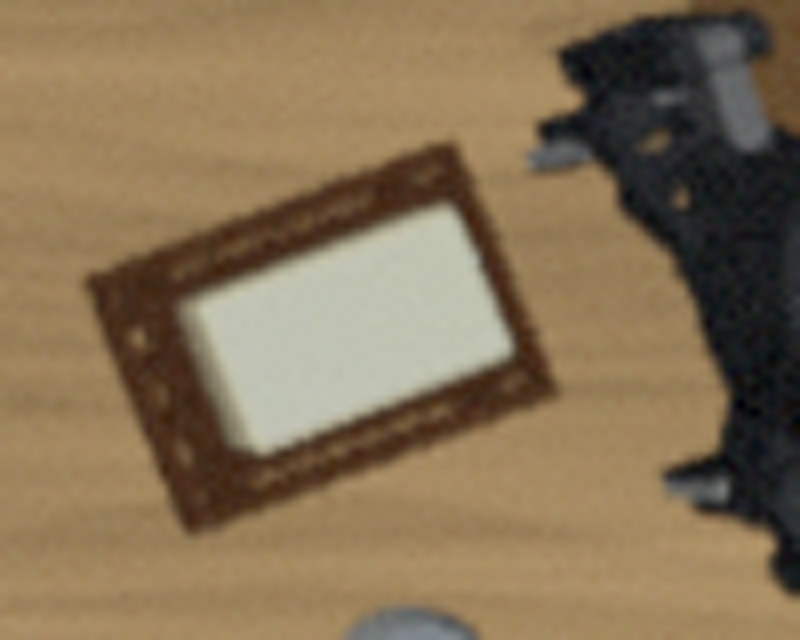

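View pics/s9.png

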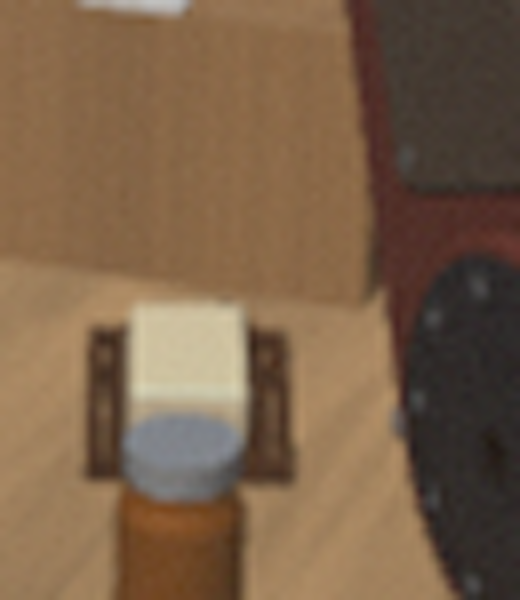

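The first bar sits flat inside the tray rims, about 5 mm off centre towards -y. Now the second bar.

```bash
python3 -m handwheel '[[0,[0.01,0.01,0],[0,0,0.11]],[0,[0.015,0.015,0],[0,0,0.11]],[0,[0.02,0.02,0],[0,0,0.1]],[0,[0,0,0],[0,0,0]]]'
python3 -c "
from tgt import *
delta(cad(.023,.08),Rc)"
```

```text
t: 13.88
tcp_pos: [0.4978, -0.2887, 0.2646]
tool_rot: [[-0.021, 1.0, 0.006], [1.0, 0.021, -0.001], [-0.001, 0.006, -1.0]]
ft_force: [-0.0, 0.5, 0.2]
finger_gap: 1.001
 tool shift [0.2735 0.1595 0.0348] | 0.318 turn [ 0.53  -0.005 -0.022] f [-0.0, 0.5, 0.2] gap 1.001 t 13.88 world d [ 0.1539  0.2767 -0.034 ]
```

```bash
python3 -m handwheel '[[0,[0.034,0.012,0],[0,0,0]],[0,[0.034,0.012,0],[0,0,0]],[0,[0.034,0.012,0],[0,0,0]],[0,[0.034,0.012,0],[0,0,0]],[0,[0.034,0.012,0],[0,0,0]],[0,[0.034,0.012,0],[0,0,0]],[0,[0.034,0.012,0],[0.06,0,0]],[0,[0.025,0.012,0],[0.1,0,0]],[0,[0,0.01,0],[0.1,0,0]],[0,[0,0.01,0],[0.1,0,0]],[0,[0,0.01,0],[0.1,0,-0.01]],[0,[0,0,0],[0.05,0,-0.01]],[0,[0,0,0],[0,0,0]]]'
python3 -c "
from tgt import *
delta(cad(.023,.08),Rc)"
```

```text
t: 14.97
tcp_pos: [0.6163, -0.011, 0.255]
tool_rot: [[-0.054, 0.868, -0.493], [0.999, 0.05, -0.02], [0.008, -0.493, -0.87]]
ft_force: [0.5, -0.5, -0.0]
finger_gap: 1.001
 tool shift [-0.0031  0.0427  0.0038] | 0.043 turn [ 0.008 -0.002  0.013] f [0.5, -0.5, -0.0] gap 1.001 t 14.97 world d [ 0.0354 -0.001  -0.0244]
```

```bash
python3 -m handwheel '[[0,[-0.001,0.022,0.002],[0.008,0,0.013]],[0,[-0.001,0.02,0.002],[0,0,0]],[0,[0,0,0.015],[0,0,0]],[0,[0,0,0.015],[0,0,0]],[0,[0,0,0],[0,0,0]]]'
python3 - <<'E'
from tgt import *
delta(cad(.023,.04),Rc)
s=capture("side");crop(s,190,120,290,200,8,"pics/s10.png",proj(s,np.array([slot+yc*.046+n*.014+u*k for k in(-.027,.027)]+[slot-yc*.046+n*.014+u*.019])))
E
```

```text
t: 15.38
tcp_pos: [0.6395, -0.0135, 0.1976]
tool_rot: [[-0.044, 0.869, -0.493], [0.999, 0.04, -0.019], [0.003, -0.494, -0.87]]
ft_force: [-0.8, 0.7, 0.7]
finger_gap: 1.001
 tool shift [ 0.001  -0.006   0.0053] | 0.008 turn [ 0.007 -0.002  0.003] f [-0.8, 0.7, 0.7] gap 1.001 t 15.38 world d [-0.0079  0.0006 -0.0017]
```

View pics/s10.png

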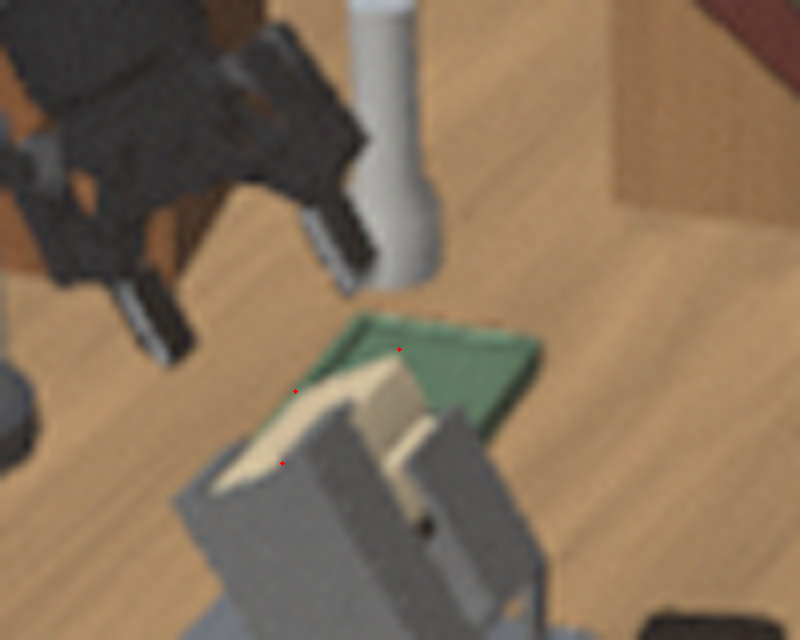

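The second bar sits just where the first did; its corner is at crop (400,350), on the prediction. I'll correct 6 mm across and descend.

```bash
python3 -m handwheel '[[0,[0.001,-0.004,0.005],[0.007,0,0]],[0,[0,-0.002,0.01],[0,0,0]],[0,[0,0,0.013],[0,0,0]],[0,[0,0,0.008],[0,0,0]],[0,[0,0,0],[0,0,0]]]'
python3 -c "
from tgt import *
delta(cad(.023,.0),Rc)"
```

```text
t: 15.85
tcp_pos: [0.6168, -0.0147, 0.1784]
tool_rot: [[-0.044, 0.871, -0.489], [0.999, 0.04, -0.019], [0.003, -0.489, -0.872]]
ft_force: [-0.1, 0.6, 0.8]
finger_gap: 0.995
 tool shift [0.0011 0.0039 0.0174] | 0.018 turn [ 0.013 -0.002  0.002] f [-0.1, 0.6, 0.8] gap 0.995 t 15.85 world d [-0.0051  0.001  -0.0171]
```

```bash
python3 -m handwheel '[[0,[0.001,0.002,0.008],[0.008,0,0]],[0,[0,0.002,0.007],[0.005,0,0]],[0,[0,0,0.002],[0,0,0]],[0,[0,0,0],[0,0,0]]]'
python3 -c "
from tgt import *
delta(cad(.023,.0),Rc)"
```

```text
t: 16.18
tcp_pos: [0.613, -0.0142, 0.1647]
tool_rot: [[-0.044, 0.868, -0.495], [0.999, 0.039, -0.019], [0.003, -0.496, -0.868]]
ft_force: [-0.7, -0.0, -0.8]
finger_gap: 1.002
 tool shift [0.0006 0.0006 0.0036] | 0.004 turn [ 0.005 -0.002  0.002] f [-0.7, -0.0, -0.8] gap 1.002 t 16.18 world d [-0.0013  0.0005 -0.0034]
```

```bash
python3 -m handwheel '[[0,[0,0.001,0.004],[0.005,0,0]],[0.2,[0,0,0],[0,0,0]],[0.4,[0,0,0],[0,0,0]],[0.6,[0,0,0],[0,0,0]],[0.8,[0,0,0],[0,0,0]],[0.8,[0,0,0],[0,0,0]],[0.8,[0,0,0],[0,0,0]]]' 60
python3 -c "
from tgt import *
delta(cad(.023,.0),Rc)"
python3 -m handwheel '[[0.8,[-0.01,0,0],[0,0,0]],[0.8,[-0.015,0,0],[0,0,0]],[0.8,[-0.015,0,0],[0,0,0]],[0.8,[0,0,0],[0,0,0]]]'
python3 -c "
from tgt import *
delta(cad(.133,.0),Rc)"
```

```text
t: 16.77
tcp_pos: [0.6124, -0.0143, 0.1608]
tool_rot: [[-0.044, 0.865, -0.5], [0.999, 0.039, -0.02], [0.003, -0.5, -0.866]]
ft_force: [-0.7, 0.0, 0.1]
finger_gap: 0.619
 tool shift [ 0.0006 -0.0008 -0.0001] | 0.001 turn [-0.    -0.002  0.002] f [-0.7, 0.0, 0.1] gap 0.619 t 16.77 world d [-0.0007  0.0006  0.0005]
t: 17.1
tcp_pos: [0.6144, -0.0517, 0.1606]
tool_rot: [[-0.045, 0.865, -0.499], [0.999, 0.044, -0.015], [0.009, -0.499, -0.866]]
ft_force: [3.0, -3.5, 2.8]
finger_gap: 0.618
 tool shift [-0.0719 -0.0017 -0.0006] | 0.072 turn [ 0.001 -0.007  0.006] f [3.0, -3.5, 2.8] gap 0.618 t 17.1 world d [ 0.0021 -0.0719  0.0007]
```

```bash
python3 -m handwheel '[[0.8,[-0.02,-0.0005,0],[0,-0.004,0.003]],[0.8,[-0.02,-0.0005,0],[0,-0.003,0.003]],[0.8,[-0.02,0,0],[0,0,0]],[0.8,[-0.012,0,0],[0,0,0]],[0.8,[0,0,0],[0,0,0]],[0.8,[0,0,0],[0,0,0]]]'
python3 - <<'E'
from tgt import *
delta(cad(.133,.0),Rc)
s=capture("side");crop(s,190,110,310,200,6,"pics/s11.png")
E
```

```text
t: 17.6
tcp_pos: [0.6177, -0.1249, 0.1612]
tool_rot: [[-0.043, 0.867, -0.496], [0.999, 0.038, -0.02], [0.001, -0.497, -0.868]]
ft_force: [0.3, -0.0, -0.7]
finger_gap: 0.614
 tool shift [ 0.0013 -0.0011  0.0005] | 0.002 turn [ 0.004 -0.001  0.   ] f [0.3, -0.0, -0.7] gap 0.614 t 17.6 world d [-0.0013  0.0013  0.0001]
```

View pics/s11.png

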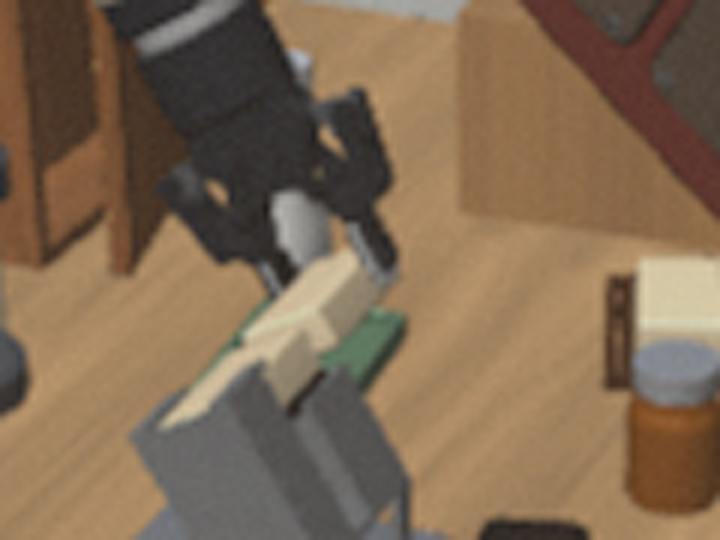

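The last bar has risen into the top place. I'll lift, untilt and travel high over the caddy to the dish.

```bash
python3 -m handwheel '[[0.8,[-0.02,-0.01,-0.018],[0,0,0]],[0.8,[-0.02,-0.01,-0.018],[0,0,0]],[0.8,[-0.02,-0.015,-0.018],[-0.05,0,0]],[0.8,[0,-0.02,-0.02],[-0.1,0,0]],[0.8,[0,-0.02,-0.015],[-0.1,0,0]],[0.8,[0,-0.02,-0.015],[-0.1,0,0]],[0.8,[0,-0.02,-0.015],[-0.1,0,0]],[0.8,[0,-0.02,-0.015],[-0.07,0,0]],[0.8,[0,0,0],[0,0,0]]]'
python3 -c "
from tgt import *
delta(place(*DISH,.10),down(DISH[1]))"
```

```text
t: 18.4
tcp_pos: [0.5406, -0.1805, 0.3239]
tool_rot: [[-0.055, 0.998, 0.008], [0.998, 0.055, 0.006], [0.006, 0.009, -1.0]]
ft_force: [1.8, -0.5, -1.1]
finger_gap: 0.614
 tool shift [0.4452 0.0276 0.1373] | 0.467 turn [ 0.01  -0.004 -0.368] f [1.8, -0.5, -1.1] gap 0.614 t 18.4 world d [ 0.0041  0.447  -0.1344]
```

```bash
python3 -m handwheel '[[0.8,[0.035,0.002,0],[0,0,0]],[0.8,[0.037,0.002,0],[0,0,0]],[0.8,[0.037,0.002,0],[0,0,0]],[0.8,[0.037,0.002,0],[0,0,0]],[0.8,[0.037,0.002,0],[0,0,0]],[0.8,[0.037,0.002,0],[0,0,0]],[0.8,[0.037,0.002,0],[0,0,0]],[0.8,[0.037,0.002,0],[0,0,0]],[0.8,[0.037,0.002,0.02],[0,0,0]],[0.8,[0.037,0.002,0.02],[0,0,0]],[0.8,[0.03,0.002,0.02],[0,0,0]],[0.8,[0,0,0.02],[0,0,-0.12]],[0.8,[0,0,0],[0,0,-0.12]],[0.8,[0,0,0],[0,0,-0.12]],[0.8,[0,0,0],[0,0,0]]]'
python3 -c "
from tgt import *
delta(place(*DISH,.10),down(DISH[1]))"
```

```text
t: 19.65
tcp_pos: [0.5314, 0.2471, 0.2413]
tool_rot: [[-0.423, 0.906, -0.005], [0.906, 0.423, 0.002], [0.003, -0.004, -1.0]]
ft_force: [0.3, 0.0, -1.6]
finger_gap: 0.617
 tool shift [0.0117 0.0204 0.0518] | 0.057 turn [-0.004 -0.003  0.013] f [0.3, 0.0, -1.6] gap 0.617 t 19.65 world d [ 0.0133  0.0193 -0.0518]
```

```bash
python3 -m handwheel '[[0.8,[0.006,0.01,0.02],[0,0,0.01]],[0.8,[0.006,0.01,0.02],[0,0,0]],[0.8,[0,0,0.01],[0,0,0]],[0.8,[0,0,0],[0,0,0]]]'
python3 - <<'E'
from tgt import *
delta(place(*DISH,.0),down(DISH[1]))
o=ctrl.get_obs();P=np.array(o["tcp_pos"]);R=np.array(o["tool_rot"])
pts=[P+R@np.array([.023+a,b,.0635+c]) for a in(-.046,.046) for b in(-.027,.027) for c in(-.014,.014)]
t=capture("top");s=capture("side")
th=DISH[1];rk=[np.array([DISH[0][0]+np.cos(th)*a-np.sin(th)*b,DISH[0][1]+np.sin(th)*a+np.cos(th)*b,.019]) for a in(-.046,.046) for b in(-.066,.066)]
crop(t,110,130,210,225,7,"pics/t12.png",proj(t,np.array(pts+rk)))
crop(s,150,190,250,290,7,"pics/s12.png",proj(s,np.array(pts+rk)))
E
```

```text
t: 19.98
tcp_pos: [0.5434, 0.2696, 0.1893]
tool_rot: [[-0.403, 0.915, -0.007], [0.915, 0.404, 0.0], [0.003, -0.006, -1.0]]
ft_force: [0.0, -0.5, -1.8]
finger_gap: 0.616
 tool shift [-0.0037  0.0004  0.0998] | 0.1 turn [-0.006 -0.003 -0.008] f [0.0, -0.5, -1.8] gap 0.616 t 19.98 world d [ 0.0012 -0.0032 -0.0998]
```

View pics/t12.png

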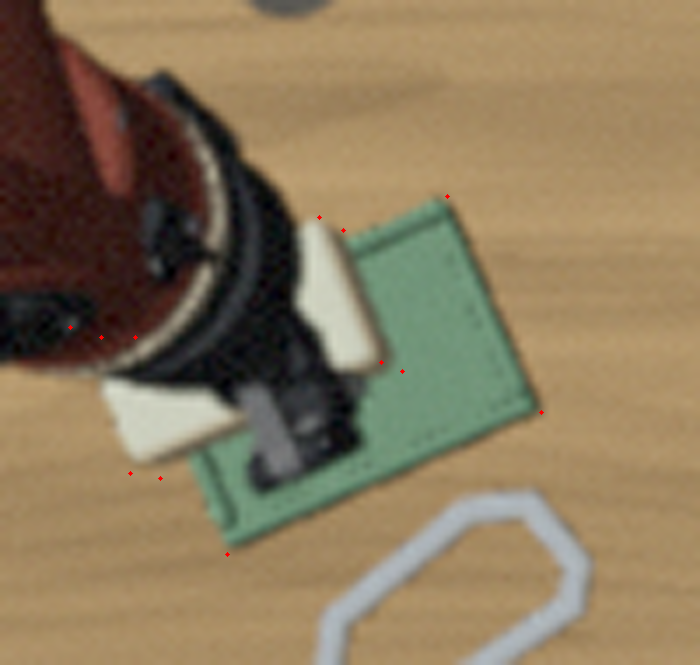

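View pics/s12.png

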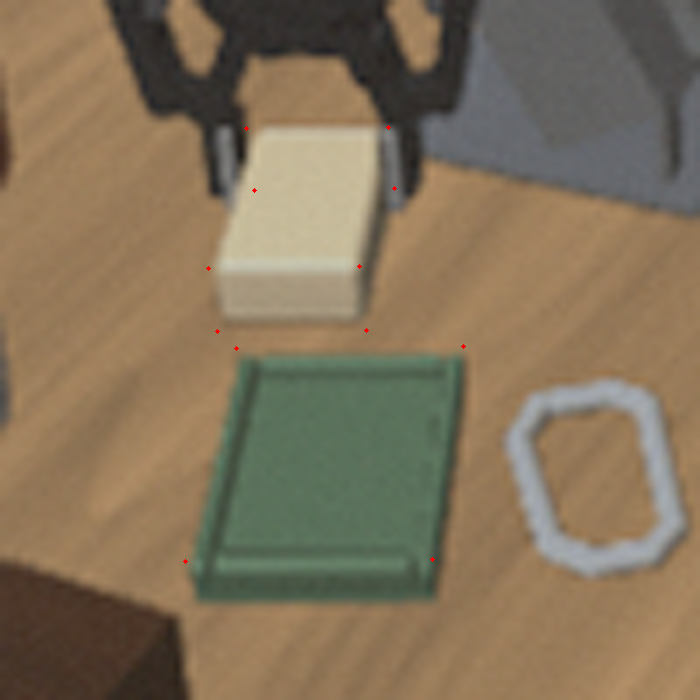

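```bash
python3 -m handwheel '[[0.8,[-0.003,0,0.02],[-0.006,-0.003,-0.008]],[0.8,[0,0,0.03],[0,0,0]],[0.8,[0,0,0.02],[0,0,0]],[0.8,[0,0,0],[0,0,0]]]'
python3 -c "
from tgt import *
delta(place(*DISH,.0),down(DISH[1]))"
```

```text
t: 20.42
tcp_pos: [0.5484, 0.2666, 0.126]
tool_rot: [[-0.407, 0.913, 0.012], [0.913, 0.407, 0.003], [-0.002, 0.012, -1.0]]
ft_force: [-1.0, -0.6, -0.4]
finger_gap: 0.62
 tool shift [ 0.0014 -0.0039  0.0364] | 0.037 turn [ 0.012  0.002 -0.004] f [-1.0, -0.6, -0.4] gap 0.62 t 20.42 world d [-0.0038 -0.0002 -0.0365]
```

```bash
python3 -m handwheel '[[0.8,[0.001,-0.003,0.01],[0.012,0,0]],[0.8,[0,-0.001,0.01],[0,0,0]],[0.8,[0,0,0.006],[0,0,0]],[0.8,[0,0,0],[0,0,0]]]'
python3 -c "
from tgt import *
delta(place(*DISH,.0),down(DISH[1]))"
```

```text
t: 20.75
tcp_pos: [0.546, 0.2657, 0.1026]
tool_rot: [[-0.405, 0.915, 0.004], [0.915, 0.405, -0.001], [-0.002, 0.003, -1.0]]
ft_force: [-0.5, 0.7, -0.7]
finger_gap: 0.619
 tool shift [ 0.0013 -0.001   0.0131] | 0.013 turn [ 0.003  0.002 -0.007] f [-0.5, 0.7, -0.7] gap 0.619 t 20.75 world d [-0.0014  0.0007 -0.0131]
```

```bash
python3 -m handwheel '[[0.8,[0.001,-0.001,0.004],[0.003,0.002,-0.006]],[0.8,[0,0,0.003],[0,0,0]],[0.8,[0,0,0.002],[0,0,0]],[0.8,[0,0,0],[0,0,0]]]'
python3 -c "
from tgt import *
delta(place(*DISH,.0),down(DISH[1]))"
```

```text
t: 21.08
tcp_pos: [0.5457, 0.2667, 0.0946]
tool_rot: [[-0.41, 0.912, 0.003], [0.912, 0.41, 0.001], [-0.0, 0.003, -1.0]]
ft_force: [-0.1, 0.0, -1.2]
finger_gap: 0.614
 tool shift [ 0.0002 -0.0011  0.0051] | 0.005 turn [ 0.003  0.    -0.   ] f [-0.1, 0.0, -1.2] gap 0.614 t 21.08 world d [-0.0011 -0.0002 -0.0051]
```

```bash
python3 -m handwheel '[[0.8,[0,-0.001,0.002],[0.002,0,0]],[0.8,[0,0,0.002],[0,0,0]],[0.8,[0,0,0],[0,0,0]]]'
python3 -m handwheel '[[0.8,[0,0,0.0005],[0,0,0]]]'
python3 -m handwheel '[[0.8,[0,0,0.0007],[0,0,0]]]'
```

```text
t: 21.33
tcp_pos: [0.545, 0.2664, 0.0908]
tool_rot: [[-0.411, 0.912, 0.002], [0.912, 0.411, 0.0], [-0.0, 0.002, -1.0]]
ft_force: [-0.4, -0.6, -0.7]
finger_gap: 0.619
t: 21.42
tcp_pos: [0.5451, 0.2664, 0.0903]
tool_rot: [[-0.411, 0.912, 0.002], [0.912, 0.411, 0.001], [-0.0, 0.002, -1.0]]
ft_force: [-0.2, 0.1, -1.2]
finger_gap: 0.614
t: 21.5
tcp_pos: [0.5451, 0.2664, 0.0896]
tool_rot: [[-0.41, 0.912, 0.002], [0.912, 0.41, 0.001], [-0.0, 0.002, -1.0]]
ft_force: [0.9, 1.2, -2.3]
finger_gap: 0.622
```

```bash
python3 - <<'E'
from tgt import *
delta(place(*DISH,.0),down(DISH[1]))
t=capture("top");s=capture("side")
crop(s,150,190,250,290,7,"pics/s13.png")
E
```

```text
tool shift [ 0.0002 -0.0005  0.0001] | 0.001 turn [ 0.002  0.    -0.   ] f [0.9, 1.2, -2.3] gap 0.622 t 21.5 world d [-0.0005 -0.     -0.0001]
```

View pics/s13.png

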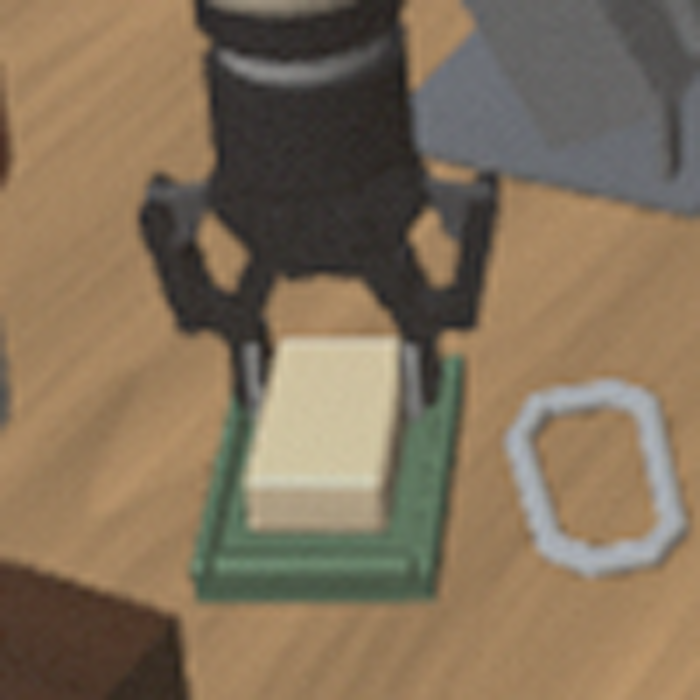

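```bash
python3 -m handwheel '[[0.8,[0,0,0.0007],[0,0,0]]]'
python3 -m handwheel '[[0.8,[0,0,0.0007],[0,0,0]]]'
```

```text
t: 21.68
tcp_pos: [0.5452, 0.2664, 0.0889]
tool_rot: [[-0.41, 0.912, 0.002], [0.912, 0.41, 0.001], [-0.0, 0.002, -1.0]]
ft_force: [-0.1, 0.0, -2.1]
finger_gap: 0.619
t: 21.77
tcp_pos: [0.5452, 0.2664, 0.0884]
tool_rot: [[-0.41, 0.912, 0.002], [0.912, 0.41, 0.001], [-0.0, 0.002, -1.0]]
ft_force: [-3.1, -1.4, 12.0]
finger_gap: 0.618
```

Contact (12 N) is at z = 0.0884. I'll release gently and rise.

```bash
python3 -m handwheel '[[0.3,[0,0,0],[0,0,0]],[0.25,[0,0,0],[0,0,0]],[0.25,[0,0,0],[0,0,0]],[0.25,[0,0,-0.005],[0,0,0]],[0.25,[0,0,-0.015],[0,0,0]],[0.2,[0,0,-0.03],[0,0,0]],[0.1,[0,0,-0.04],[0,0,0]],[0,[0,0,-0.04],[0,0,0]],[0,[-0.03,-0.02,-0.02],[0,0,0]],[0,[-0.03,-0.025,0],[0,0,0]],[0,[-0.03,-0.025,0],[0,0,0]],[0,[-0.03,-0.025,0],[0,0,0]],[0,[0,0,0],[0,0,0]]]'
python3 - <<'E'
from tgt import *
t=capture("top");s=capture("side")
crop(s,150,190,250,290,6,"pics/s14.png");cv2.imwrite("pics/t14f.png",t["color"][:,:,::-1]);cv2.imwrite("pics/s14f.png",s["color"][:,:,::-1])
crop(t,110,130,210,225,6,"pics/t14.png")
E
```

```text
t: 22.85
tcp_pos: [0.5071, 0.1151, 0.2491]
tool_rot: [[-0.416, 0.909, 0.008], [0.909, 0.416, -0.0], [-0.003, 0.007, -1.0]]
ft_force: [1.5, 0.1, 0.5]
finger_gap: 0.996
```

View pics/s14.png

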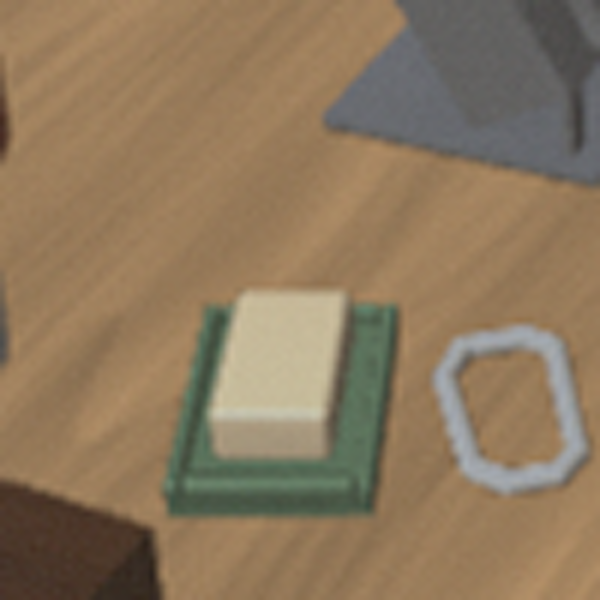

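View pics/t14f.png

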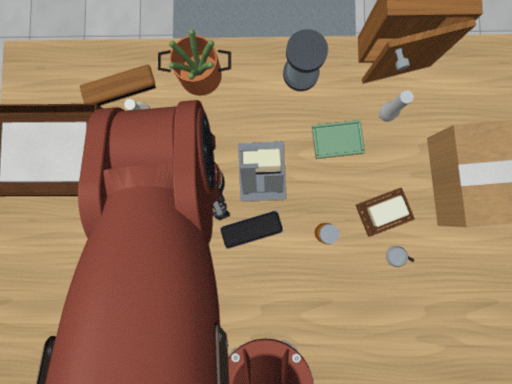

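View pics/t14.png

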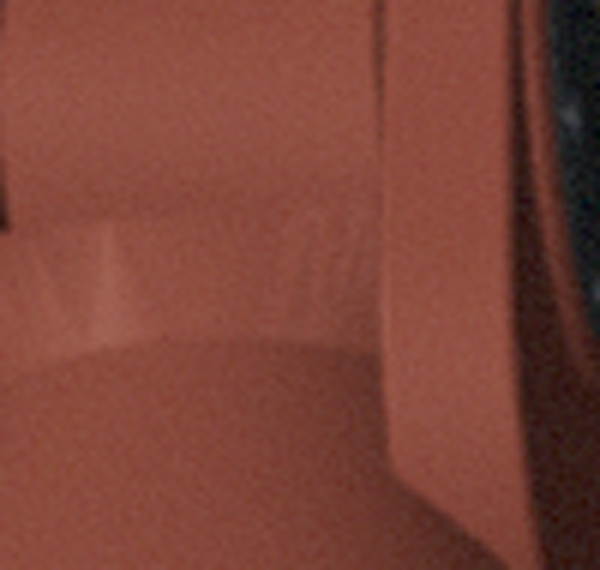

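View pics/s14f.png

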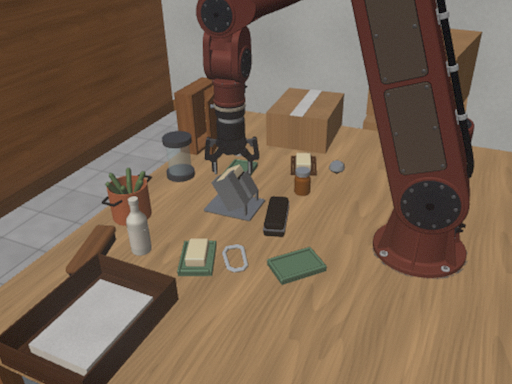

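```bash
python3 -m handwheel '[[0,[0,0,-0.03],[0,0,0]],[0,[-0.015,-0.027,-0.007],[0,0,0]],[0,[-0.015,-0.027,-0.007],[0,0,0]],[0,[-0.015,-0.027,-0.007],[0,0,0]],[0,[-0.015,-0.027,-0.007],[0,0,0]],[0,[-0.015,-0.027,0],[0,0,0]],[0,[-0.015,-0.027,0],[0,0,0]],[0,[-0.015,-0.027,0],[0,0,0]],[0,[-0.015,-0.027,0],[0,0,0]],[0,[0,0,0],[0,0,0]],[0,[0,0,0],[0,0,0]]]'
python3 - <<'E'
from tgt import *
t=capture("top");s=capture("side")
cv2.imwrite("pics/t15f.png",cv2.resize(t["color"][:,:,::-1],(768,576)))
crop(t,110,130,300,225,4,"pics/t15.png");crop(s,190,140,270,220,6,"pics/s15.png")
E
```

```text
t: 23.87
tcp_pos: [0.3639, -0.0795, 0.3093]
tool_rot: [[-0.43, 0.903, 0.017], [0.903, 0.43, 0.004], [-0.003, 0.017, -1.0]]
ft_force: [0.7, -0.3, 0.1]
finger_gap: 0.998
```

View pics/t15f.png

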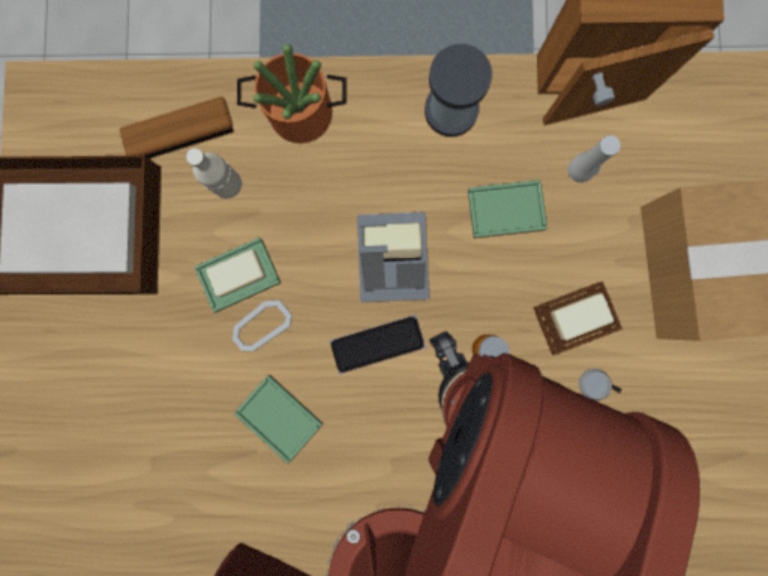

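View pics/t15.png

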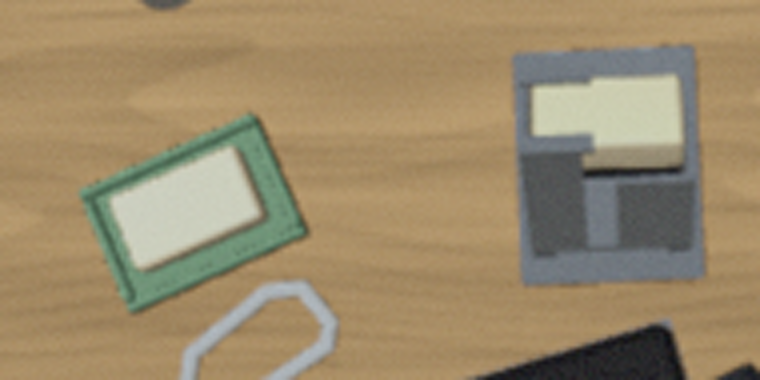

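View pics/s15.png

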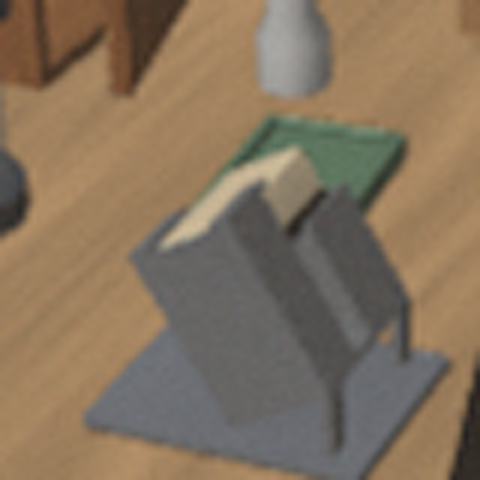

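Both bars lie flat inside the rims, in the dish at (235,272) and the tray at (583,317). The last bar is at the top of the caddy at (403,240), everything else stands where it was, and the arm is clear.

```bash
python3 -c "
from workcell import ctrl
print(ctrl.finish_job())"
```

```text
the job is handed in; nothing more can be done
None
```

I drew the top bar out of the caddy and set it flat in the slatted tray. I then set the second bar flat in the green dish farthest to the left, and handed the job in at about 24 s of the 62 s.

**Final state:** The last pictures from both cameras show both bars flat inside the rims and the third bar raised in the caddy's top place. The dish, tray and other things look unmoved, and the arm is clear of everything.

**Checks that were less than clean:**
- **Tray bar position:** it sits about 5 mm off centre towards -y, still inside the rim.
- **Tray contact force:** pressing the bar onto the slats briefly read 63 N at the wrist. The limit there is 120 N, and the press was through the held bar, not the gripper's body.
- **Rim heights:** my measurements from the two cameras put the dish and tray rims about 6 mm lower than the stated 19 mm. I settled the height by feeling for contact instead, which agreed with the stated heights to about 1 mm.

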